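Hang the talk-set headset on its stand

TASK

The splicing crew's headset is lying on the bench beside the fusion splicer. Hang it up on its stand: lower the headband gently over the horizontal bar while you still hold it, feeling for the bar, then let go and leave it hanging still by the middle of the band, straight across the bar, with the two ear cups level, one on each side of the bar. Leave the other things on the bench where they are.

Things in the scene. Friction and masses are not known exactly. Their poses are not given: they have to be found in the camera images.
- headset: The headset: stiff U-shaped headband, outer width 158 mm, a round grey ear cup at each end; 185 mm from crown to far cup edge, about 0.2 kg. At the start it lies on its side, on both cups and the crown. Origin: on the bench under the centre of the band's half circle (radius 74 mm to mid-band). Axes as it lies: x from crown to cups, y from the cup with the microphone boom to the plain cup, z up.
- headset_crown (a point): Middle of the headband's crown, halfway through it (black, 9 mm thick, 22 mm wide; lower down each side a 5 x 16 mm steel strip). Inner face 4.5 mm from here towards the cups. As it lies, the U's plane is not quite level but rises 0.139 rad to the cups: in the body's axes crown-to-cups is (0.990, 0, 0.138), the plane's normal (-0.138, 0, 0.990). Hung up, either face may look along the bar.
- headset_plain_arm (a point): Centre of the straight grey slider arm on the side without the boom, a good grip: 10 mm thick along y, 18 mm wide along the plane's normal, 52 mm long along crown-to-cups. At the start 24 mm above the bench; 92 mm from the crown along crown-to-cups, 74 mm to the side. The ear cup, on the arm's inner side, begins 24 mm from here towards the cups.
- headset_boom_arm (a point): Centre of the same slider arm on the boom's side. The boom, a thin rod, stands 105 mm out along the plane's normal from the outer side of the cup there.
- headset_plain_cup (a point): Centre of the ear cup without the boom: 64 mm across, 28 mm thick along body y, bottom edge 32 mm below the centre when hung. The cups' inner faces are 90 mm apart.
- headset_boom_cup (a point): Centre of the ear cup with the boom.
- hanger: Headset stand, fixed: steel foot plate 230 x 86 x 10 mm; post of 26 mm diameter (collar 36) at x = +95 mm; level bar of 16 mm diameter from the post along -x to a knob of 26 mm diameter at its free end, x = -98 mm. Origin: on the bench below the bar's middle; x along the bar, free end to post. The post is clamped at an unmeasured height: bar top 200 to 235 mm above the bench, to be felt or seen.
- splicer: Fusion splicer, a grey machine about 170 x 175 mm, 145 mm high. Bystander. Origin: centre of its underside.
- cleaver: Fibre cleaver, a small metal device about 60 x 96 x 45 mm. Bystander. Origin: centre of its underside.
- sleeve_box: Low open grey tray of splice sleeves, 100 x 52 x 22 mm. Bystander. Origin: centre of its underside.
Not all that is in view belongs to the job. Leave any purple or red look-alike of the headset alone.

How it is judged:
By the outcome, as a careful person would: the job done as asked, in the order asked, and still so for the second after the job is handed in, with the robot touching nothing.
It also fails if it takes over 64 s, if anything falls off the work surface, if the arm or the gripper's body presses on something with over 40 N, if the wrist force passes 120 N, or if a joint passes its speed limit or range.

ROBOT

A 7-joint arm with a two-finger parallel gripper is mounted at the origin on the work surface. World frame = base frame: x ahead of the robot, y to its left, z up, the work surface at z = 0. Lengths are in m, angles in degrees, forces in N, time in s.
With the tool pointing down it reaches from about 0.425 to 0.875 m from the base axis. Payload 4.7 kg.
Tool frame: the origin (TCP) lies on the centre line of the jaws, within the pads' length; the fingertips stand 8 mm ahead of it and the grasp point (between the pads) lies 11 mm behind it; z points along the fingers, x is the direction in which the jaws open and shut, and the axes are right-handed (so a half turn about z gives the same grasp; the last joint's range is limited). The gripper opens to 87 mm and grips with 3 to 60 N. Pads are 19 mm wide; open, the fingers measure 117 mm over their backs; the gripper's body (75 mm by 190 mm) begins 51 mm behind the grasp point.
Start: joints at [67.042, 18.392, -4.016, 83.108, 1.295, 78.541, -3.26], TCP at [0.262, -0.595, 0.231] pointing down, gripper open.
Joint ranges: [-163.93, 163.93], [-17.29, 119.83], [-79.2, 71.16], [3.27, 140.29], [-89.18, 269.18], [5.43, 117.66], [-154.24, 154.24]. Speed limits (degrees/s): [147.25, 147.25, 180, 180, 180, 180, 180].

INTERFACE

Orientations are given as [roll, pitch, yaw] about the fixed x, y, z axes, in that order (R = Rz(yaw) Ry(pitch) Rx(roll)).
In Python, from cell import telemetry, read_camera, get_calibration, sign_off gives the robot as it stands. The module is installed in compiled form; this text tells all that it offers.
- The arm moves only by the tool carry_out, never from a script. Its arguments are lists of equal length, an entry for each row: "translation": the shift along the tool's x, y, z in cm, a list of three; "turn": the turn about the tool's z in rad; "gripper": the opening, from 0 (shut) to 1 (fully open). In form: {"translation": [[dx, dy, dz], ...], "turn": [turn, ...], "gripper": [gripper, ...]}. A call has 1 to 5 rows; each row is the pose to reach, as a shift and turn from the pose commanded when the call began, along the tool's axes at that moment; what a row does not reach only later rows make up. A row lasts 1/8 s, in which the tool goes at most 62.5 mm and 10.7 degrees, less where a joint would pass 70% of its speed; a pose out of reach is approached as far as the arm can. A call with a gripper value outside its range is refused whole. The fingers move at their own pace and stop on an object; "squeeze" is the grip in N (left out, the last holds). Time passes only in rows, so rows that repeat a pose let the fingers close. It gives the time, the measured TCP pose, the force and the opening at its end, in the units of the state.
- telemetry.get_obs(): the state, without advancing time (a new reading comes with each control period).
- read_camera(name): name is "side" or "top" or "wrist"; returns the picture (420x560x3 uint8, red, green, blue); there is no depth.
- get_calibration(name): a dict with "fx", "fy", "cx", "cy" (pixels), "R" (3x3) and "t" (3): a world point X has camera coordinates R X + t. Camera axes: x right, y down, z forward; pixel columns grow to the right and rows downward; lengths in m; the calibration is good to about 2 mm. A picture is of the moment at which its call begins: read the wrist's pose just before it. get_calibration takes no time and is no camera call; for the wrist camera it gives the pose at the moment of the call.
- sign_off(): hands the job in, once; it reports no verdict.
The state is a dict: "time_s": time; "qpos": joint angles; "joint_velocities": joint speeds; "effort": joint torques, N m; "tool_pos": TCP position; "tool_rot": TCP orientation; "force": force on the tool from outside, world axes, zero at the start; "wrist_torque": the same for the moment, N m; "grip_width": finger opening in m.
Only numpy, scipy, OpenCV 4.12 (cv2) and the standard library are available. Lean on these libraries where they do the work, as an engineer would, in place of code of your own. Each camera call takes 0.05 s, during which the arm holds its last target.

## Working session

There is one attempt and no reset: what is moved stays moved. The work goes in short steps, Python scripts to look and compute and a tool call to move; the robot and the scene stay as the last step left them, time stands still between calls to the robot, and variables do not carry over. Pictures are saved under pics/ and viewed, and the job is handed in when it is done.

Besides the shell and the picture viewer there is one more tool, called after "Call:" as name(argument=value, ...), one argument or row to a line, values as JSON. carry_out: Moves the arm, as the interface text tells. Its arguments: {"type":"object","properties":{"translation":{"type":"array","items":{"type":"array","items":{"type":"number"}}},"turn":{"type":"array","items":{"type":"number"}},"gripper":{"type":"array","items":{"type":"number"}},"squeeze":{"type":"number"}},"required":["translation","turn","gripper"]}

```bash
mkdir -p pics; python3 - <<'E'
from cell import telemetry, read_camera, get_calibration
import cv2,numpy as np
o=telemetry.get_obs();print({k:np.round(v,3).tolist() for k,v in o.items()})
for n in ("side","top","wrist"):
    c=get_calibration(n)
    im=read_camera(n); cv2.imwrite(f"pics/{n}0.png",im[:,:,::-1])
    print(n,c)
E
```

```text
{'time_s': 0.0, 'qpos': [67.042, 18.437, -4.017, 83.174, 1.295, 78.54, -3.261], 'joint_velocities': [0.064, -0.036, -0.064, -0.176, 0.093, -0.063, -0.013], 'effort': [-0.001, -49.129, -0.404, -31.252, -0.064, 0.044, 0.0], 'tool_pos': [0.262, -0.594, 0.229], 'tool_rot': [179.995, 0.106, -66.232], 'force': [-0.34, 0.114, 0.288], 'wrist_torque': [-0.027, 0.015, 0.004], 'grip_width': 0.087}
side {'fx': 436.4511689353116, 'fy': 436.4511689353116, 'cx': 280.89400662213416, 'cy': 210.0402605946664, 'R': array([[ 0.95661679, -0.29127278,  0.00666993],
       [-0.22376605, -0.74918275, -0.62342117],
       [ 0.18658262,  0.59488266, -0.78185776]]), 't': array([-0.50685434,  0.19659228,  0.97016636])}
top {'fx': 462.8724795702337, 'fy': 462.8724795702337, 'cx': 281.1070216081658, 'cy': 212.3640030323283, 'R': array([[ 4.31571824e-03, -9.99990674e-01, -1.60796733e-04],
       [-9.85399189e-01, -4.22537586e-03, -1.70207473e-01],
       [ 1.70205206e-01,  8.93016467e-04, -9.85408235e-01]]), 't': array([0.06282442, 0.55366206, 1.19819892])}
wrist {'fx': 301.57903850235374, 'fy': 301.57903850235374, 'cx': 272.0548296339586, 'cy': 209.73379349880875, 'R': array([[ 0.40286922, -0.91525677, -0.00119857],
       [-0.87418773, -0.38517905,  0.29569055],
       [-0.27109445, -0.11807684, -0.95528303]]), 't': array([-0.64752283, -0.03540193,  0.39177304])}
```

View pics/side0.png

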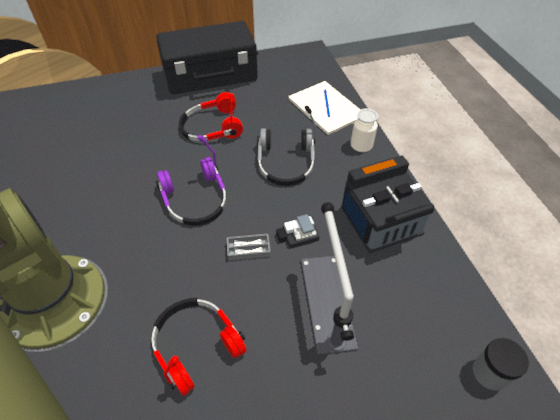

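View pics/top0.png

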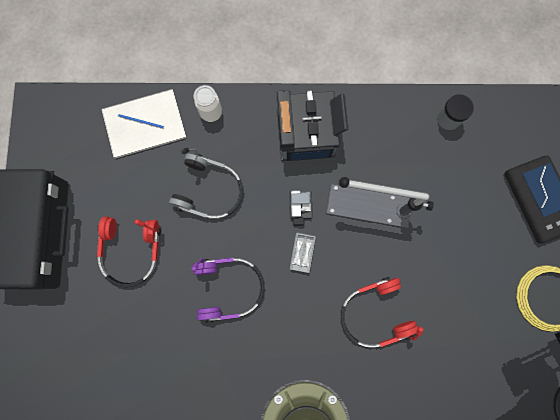

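View pics/wrist0.png

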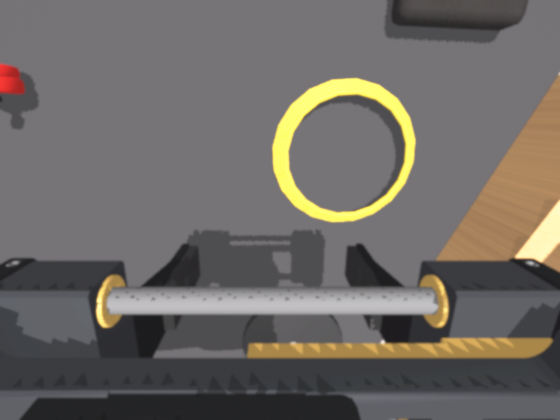

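Candidates in the top view are red (129,245), red (380,315), purple (230,290) and grey/black (210,185). By the description, the grey/black one is the headset. I'll check it in a close crop and measure.

```bash
python3 - <<'E'
import cv2
t=cv2.imread("pics/top0.png"); s=cv2.imread("pics/side0.png")
cv2.imwrite("pics/t_head.png",cv2.resize(t[140:230,150:260],None,fx=7,fy=6.6,interpolation=cv2.INTER_CUBIC)) if 0 else cv2.imwrite("pics/t_head.png",cv2.resize(t[140:230,150:260],None,fx=6,fy=6,interpolation=cv2.INTER_CUBIC))
cv2.imwrite("pics/t_hang.png",cv2.resize(t[165:245,320:440],None,fx=6,fy=6,interpolation=cv2.INTER_CUBIC))
cv2.imwrite("pics/s_head.png",cv2.resize(s[115:195,240:330],None,fx=7,fy=7,interpolation=cv2.INTER_CUBIC))
cv2.imwrite("pics/s_hang.png",cv2.resize(s[195:360,290:370],None,fx=3.6,fy=3.6,interpolation=cv2.INTER_CUBIC))
E
```

```text
(no output)
```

View pics/t_head.png

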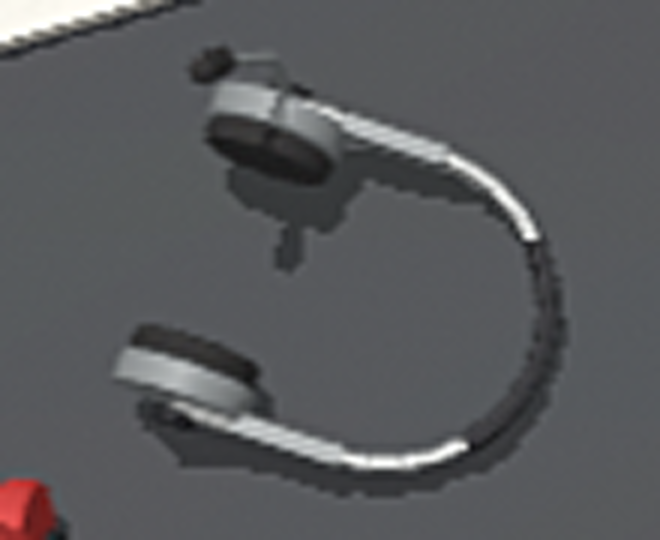

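View pics/t_hang.png

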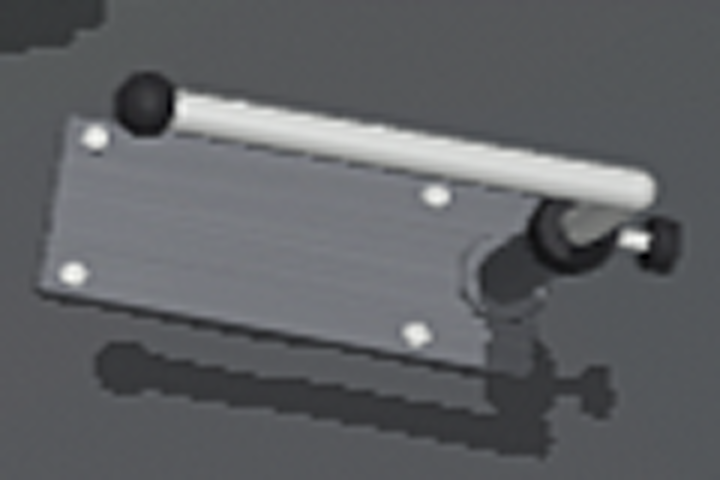

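View pics/s_head.png

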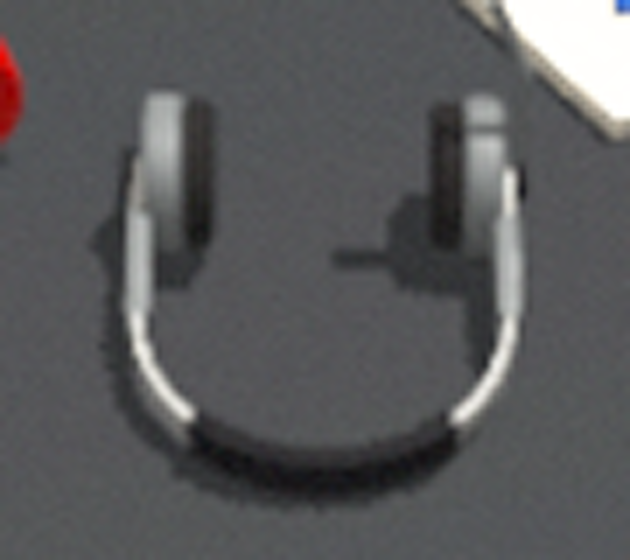

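View pics/s_hang.png

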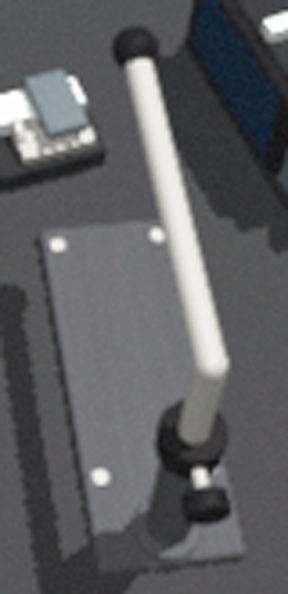

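```bash
cat > h.py <<'E'
import numpy as np,cv2
from cell import telemetry, read_camera, get_calibration
def P(c):
    K=np.array([[c['fx'],0,c['cx']],[0,c['fy'],c['cy']],[0,0,1]]);return K@np.c_[c['R'],c['t']]
def tri(a,b,ca,cb):
    X=cv2.triangulatePoints(P(ca),P(cb),np.array(a,float).reshape(2,1),np.array(b,float).reshape(2,1)).ravel();return X[:3]/X[3]
def proj(X,c):
    p=P(c)@np.r_[X,1];return p[:2]/p[2]
def onz(px,z,c):
    d=c['R'].T@np.array([(px[0]-c['cx'])/c['fx'],(px[1]-c['cy'])/c['fy'],1]);o=-c['R'].T@c['t'];return o+d*(z-o[2])/d[2]
def snap(n,f,box=None,k=1):
    im=read_camera(n)[:,:,::-1]
    if box: im=im[box[1]:box[3],box[0]:box[2]]
    cv2.imwrite(f,cv2.resize(im,None,fx=k,fy=k,interpolation=cv2.INTER_CUBIC))
def st():
    o=telemetry.get_obs();print({k:np.round(o[k],3).tolist() for k in('time_s','qpos','tool_pos','tool_rot','force','wrist_torque','grip_width')})
    return o
E
python3 - <<'E'
from h import *
T=get_calibration("top");S=get_calibration("side")
for n,a,b in [("plain arm",(198.5,212.8),(259.9,152.4)),("boom arm",(215.8,163.5),(312.9,153.3)),("crown",(241.7,196.7),(286.4,181.4)),("knob",(344.2,182.2),(327.5,208.1)),("bar end",(426.2,196.2),(348.9,297.2))]:
    X=tri(a,b,T,S);print(n,X.round(4),proj(X,T)-a,proj(X,S)-b)
E
```

```text
plain arm [0.5558 0.2915 0.0253] [ 0.02501999 -0.27919918] [-0.29707951  0.07725647]
boom arm [0.6975 0.2483 0.0224] [ 0.09927373 -0.64989741] [-0.70586823  0.19072521]
crown [0.6009 0.1752 0.0138] [-0.07742546  0.72167656] [ 0.81438064 -0.22165878]
knob [ 0.5994 -0.0841  0.2072] [ 0.02945258 -0.19511427] [-0.25372699  0.06934654]
bar end [ 0.5664 -0.2772  0.2047] [-0.00330322  0.02260069] [ 0.03394368 -0.00930844]
```

```bash
python3 - <<'E'
from h import *
T=get_calibration("top");S=get_calibration("side")
t=cv2.imread("pics/top0.png"); s=cv2.imread("pics/side0.png")
a=cv2.resize(t[80:170,265:355],None,fx=5,fy=5,interpolation=cv2.INTER_CUBIC)
b=cv2.resize(s[150:252,330:440],None,fx=4.4,fy=4.4,interpolation=cv2.INTER_CUBIC)
c=np.zeros((460,950,3),np.uint8);c[:450,:450]=a;c[:b.shape[0],460:460+b.shape[1]]=b;cv2.imwrite("pics/spl.png",cv2.resize(c,(800,387)))
# bar points: z from both
k=np.array([.5994,-.0841]);e=np.array([.5664,-.2772]);print(np.degrees(np.arctan2(*(e-k)[::-1])),np.linalg.norm(e-k))
for px in [(285,160),(338,158)]: print(onz(px,0,T))
for px in [(278,92),(278,160)]: print('top',onz(px,.145,T))
E
```

```text
-99.69792789549219 0.1958994895348122
[0.71312992 0.05480391 0.        ]
[ 0.71968144 -0.09639004  0.        ]
top [0.85333283 0.0745437  0.145     ]
top [0.67077429 0.07354724 0.145     ]
```

View pics/spl.png

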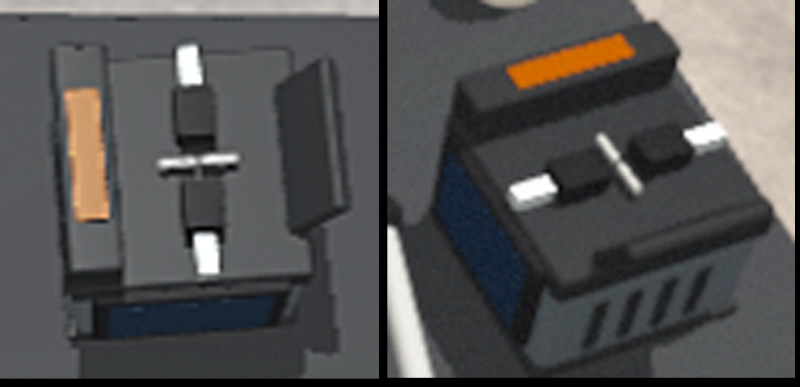

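```bash
cat >> h.py <<'E'
from scipy.spatial.transform import Rotation as Rn
def plan(target,yaw,cur=None,curyaw=None,o=None):
    """print shift (cm, tool axes) and turn (rad) to reach world target/yaw from measured state"""
    o=o or telemetry.get_obs()
    p=np.array(o['tool_pos'] if cur is None else cur);psi=np.radians(o['tool_rot'][2] if curyaw is None else curyaw)
    R=np.array([[np.cos(psi),np.sin(psi),0],[np.sin(psi),-np.cos(psi),0],[0,0,-1]])
    d=R.T@(np.array(target)-p)*100; t=-(np.radians(yaw)-psi); t=(t+np.pi)%(2*np.pi)-np.pi
    print('shift cm',d.round(2),'turn',round(t,3),'len',np.linalg.norm(d).round(2));return d,t
E
python3 - <<'E'
from h import *
plan((.5517,.2781,.15),-17,cur=(.262,-.595,.231),curyaw=-66.2)
plan((.42,-.2,.27),-66.2,cur=(.262,-.595,.231),curyaw=-66.2)
E
```

```text
shift cm [-68.19 -61.74   8.1 ] turn -0.859 len 92.35
shift cm [-29.76 -30.4   -3.9 ] turn 0.0 len 42.72
```

Call:
carry_out(
  translation=[
    [-4.3,-4.3,-0.8],
    [-8.6,-8.6,-1.6],
    [-12.9,-12.9,-2.4],
    [-17.2,-17.2,-3.2],
    [-21.5,-21.5,-4],
  ],
  turn=[-0.1,-0.25,-0.42,-0.6,-0.78],
  gripper=[1,1,1,1,1],
)

```text
time_s: 0.78
tool_pos: [0.3725, -0.3094, 0.2706]
tool_rot: [180.0, -0.0, -21.2]
force: [0.9, -0.2, 0.5]
grip_width: 0.0869
```

```bash
python3 - <<'E'
from h import *
st();plan((.5517,.2781,.15),-17)
E
```

```text
{'time_s': 0.775, 'qpos': [55.364, -2.233, -18.169, 101.741, -0.693, 80.374, 16.118], 'tool_pos': [0.372, -0.309, 0.271], 'tool_rot': [179.985, -0.003, -21.205], 'force': [0.912, -0.233, 0.513], 'wrist_torque': [-0.001, -0.086, 0.017], 'grip_width': 0.087}
shift cm [ -4.54 -61.26  12.06] turn -0.073 len 62.6
```

Call:
carry_out(
  translation=[
    [1,-6,0],
    [2,-12,0],
    [2.5,-18,0],
    [2,-24,0],
    [1,-30,0],
  ],
  turn=[-0.02,-0.04,-0.06,-0.07,-0.07],
  gripper=[1,1,1,1,1],
)

```text
time_s: 1.4
tool_pos: [0.4918, -0.0343, 0.2704]
tool_rot: [180.0, -0.0, -17.5]
force: [0.4, -0.7, -0.4]
grip_width: 0.0868
```

Call:
carry_out(
  translation=[
    [-1,-6,0],
    [-2,-12,0],
    [-3,-18,0],
    [-4,-24,1],
    [-5,-29,4],
  ],
  turn=[0,0,0,0,0],
  gripper=[1,1,1,1,1],
)

```text
time_s: 2.02
tool_pos: [0.5322, 0.2582, 0.2315]
tool_rot: [-179.9, -0.2, -17.5]
force: [-0.5, -0.5, 0.1]
grip_width: 0.0868
```

```bash
python3 - <<'E'
from h import *
st();plan((.5517,.2781,.15),-17);snap("wrist","pics/w1.png");st()
E
```

```text
{'time_s': 2.025, 'qpos': [13.548, 17.34, -50.759, 90.551, 13.669, 78.39, -56.177], 'tool_pos': [0.532, 0.258, 0.231], 'tool_rot': [-179.854, -0.156, -17.525], 'force': [-0.478, -0.488, 0.127], 'wrist_torque': [0.022, -0.132, -0.073], 'grip_width': 0.087}
shift cm [ 1.26 -2.48  8.15] turn -0.009 len 8.61
{'time_s': 2.075, 'qpos': [13.121, 17.803, -51.017, 90.837, 13.581, 78.111, -56.394], 'tool_pos': [0.528, 0.265, 0.226], 'tool_rot': [-179.753, 0.395, -17.021], 'force': [-1.882, 4.441, -1.333], 'wrist_torque': [0.297, 0.126, 0.005], 'grip_width': 0.087}
```

View pics/w1.png

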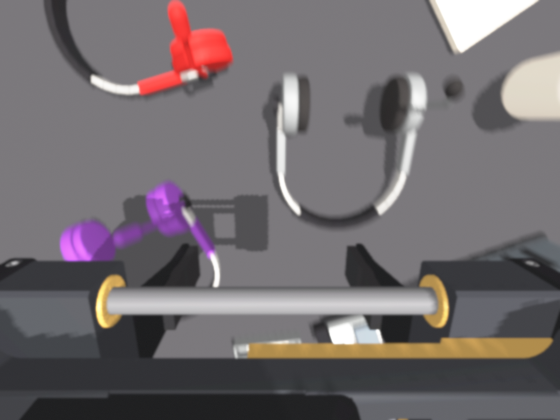

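```bash
python3 - <<'E'
from h import *
t=cv2.imread("pics/top0.png"); s=cv2.imread("pics/side0.png")
a=cv2.resize(t[240:330,180:270],None,fx=4.4,fy=4.4,interpolation=cv2.INTER_CUBIC)
b=cv2.resize(s[125:215,145:235],None,fx=4.4,fy=4.4,interpolation=cv2.INTER_CUBIC)
cv2.imwrite("pics/purp.png",np.hstack([a,b]))
st()
T=get_calibration("top")
for z in (.03,.06,.13): print(onz((200,268),z,T))
E
```

```text
{'time_s': 2.075, 'qpos': [13.121, 17.803, -51.017, 90.837, 13.581, 78.111, -56.394], 'tool_pos': [0.528, 0.265, 0.226], 'tool_rot': [-179.753, 0.395, -17.021], 'force': [-1.882, 4.441, -1.333], 'wrist_torque': [0.297, 0.126, 0.005], 'grip_width': 0.087}
[0.40450017 0.28145074 0.03      ]
[0.40297885 0.27621306 0.06      ]
[0.3994291  0.26399179 0.13      ]
```

View pics/purp.png

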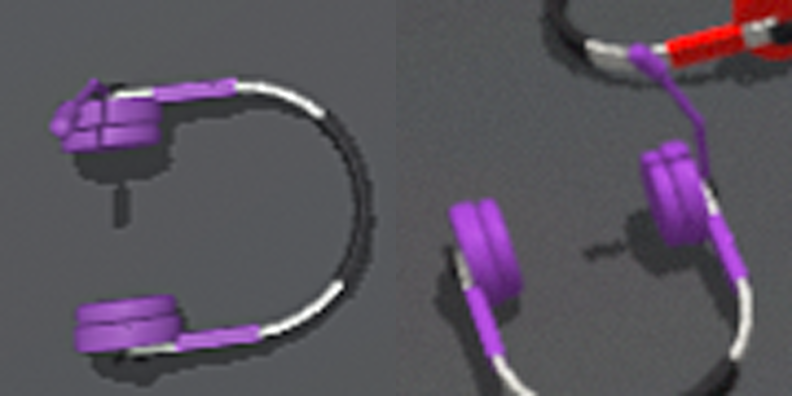

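Call:
carry_out(
  translation=[
    [0,0,0],
    [0,0,0],
  ],
  turn=[0,0],
  gripper=[0.55,0.55],
)

```text
time_s: 2.33
tool_pos: [0.5318, 0.2541, 0.2307]
tool_rot: [180.0, -0.0, -17.6]
force: [0.7, -0.3, 0.7]
grip_width: 0.0743
```

```bash
python3 - <<'E'
from h import *
st();snap("wrist","pics/w2.png",(250,60,450,240),4);c=get_calibration("wrist");o=st()
for X in [(.5558,.2915,.033),(.6975,.2483,.033),(.601,.180,.022),(.5517,.2781,.031)]: print(proj(X,c), (proj(X,c)-np.array([250,60]))*4)
E
```

```text
{'time_s': 2.325, 'qpos': [13.79, 17.198, -50.59, 90.731, 13.542, 78.487, -55.897], 'tool_pos': [0.532, 0.254, 0.231], 'tool_rot': [179.953, -0.039, -17.632], 'force': [0.741, -0.264, 0.656], 'wrist_torque': [-0.035, -0.109, -0.051], 'grip_width': 0.074}
{'time_s': 2.375, 'qpos': [13.828, 17.161, -50.581, 90.722, 13.539, 78.481, -55.901], 'tool_pos': [0.532, 0.254, 0.231], 'tool_rot': [179.967, -0.082, -17.685], 'force': [-0.192, -0.176, 0.004], 'wrist_torque': [-0.018, -0.071, -0.0], 'grip_width': 0.071}
[282.09323088 152.4022043 ] [128.37292353 369.60881718]
[410.38817715 150.69690567] [641.55270859 362.78762266]
[341.11402392 224.37140726] [364.45609567 657.48562903]
[282.05920522 164.26109143] [128.23682087 417.04436574]
```

View pics/w2.png

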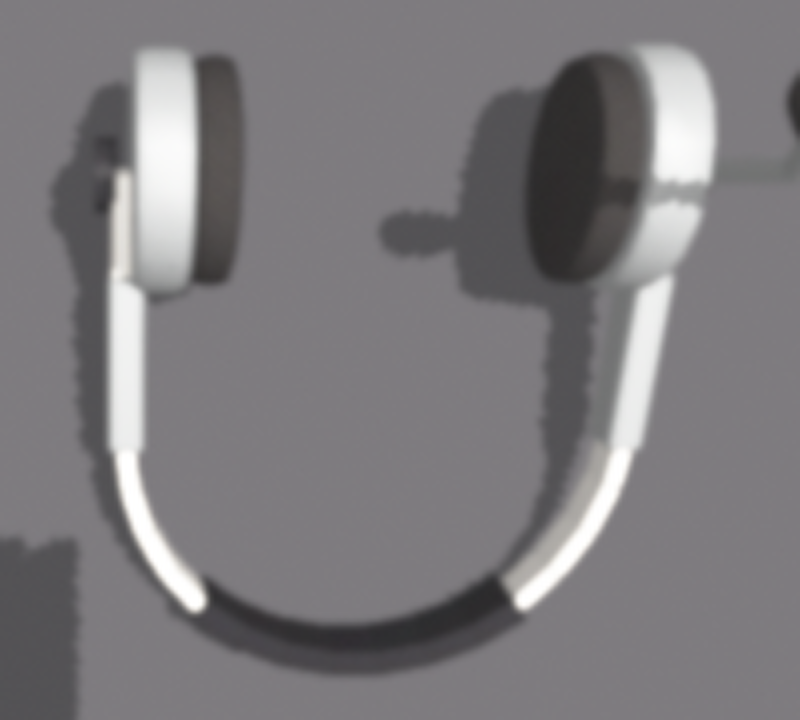

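```bash
python3 - <<'E'
from h import *
plan((.5517,.2781,.06),-17);plan((.5517,.2781,.018),-17)
E
```

```text
shift cm [ 1.13 -2.92 17.11] turn -0.012 len 17.39
shift cm [ 1.13 -2.92 21.31] turn -0.012 len 21.54
```

Call:
carry_out(
  translation=[
    [1.1,-2.9,4],
    [1.1,-2.9,9],
    [1.1,-2.9,13],
    [1.1,-2.9,16],
    [1.1,-2.9,18],
  ],
  turn=[0,0,0,0,0],
  gripper=[0.55,0.55,0.55,0.55,0.55],
)

```text
time_s: 3.0
tool_pos: [0.5512, 0.2776, 0.0498]
tool_rot: [179.9, -0.0, -17.7]
force: [-0.3, -0.3, 0.5]
grip_width: 0.048
```

Call:
carry_out(
  translation=[
    [0,0,1.5],
    [0,0,2.7],
    [0,0,3.3],
    [0,0,3.3],
  ],
  turn=[0,0,0,0],
  gripper=[0.55,0.55,0.55,0.55],
)

```text
time_s: 3.5
tool_pos: [0.5505, 0.2799, 0.0175]
tool_rot: [180.0, -0.0, -17.5]
force: [0.4, -0.1, -0.3]
grip_width: 0.0481
```

```bash
python3 - <<'E'
from h import *
st();snap("wrist","pics/w3.png");
E
```

```text
{'time_s': 3.5, 'qpos': [5.541, 32.594, -44.463, 98.848, 26.013, 59.372, -65.533], 'tool_pos': [0.55, 0.28, 0.018], 'tool_rot': [179.998, -0.003, -17.526], 'force': [0.35, -0.057, -0.283], 'wrist_torque': [0.011, -0.1, -0.016], 'grip_width': 0.048}
```

View pics/w3.png

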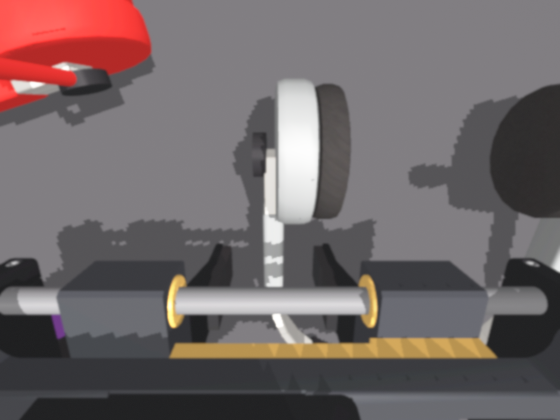

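The slider arm is centred between the fingers at about (273,260). I'll close on it now.

Call:
carry_out(
  translation=[
    [0,0,0],
    [0,0,0],
    [0,0,0],
    [0,0,0],
    [0,0,0],
  ],
  turn=[0,0,0,0,0],
  gripper=[0,0,0,0,0],
  squeeze=30,
)

```text
time_s: 4.18
tool_pos: [0.5505, 0.2798, 0.0175]
tool_rot: [-180.0, -0.0, -17.5]
force: [0.5, -0.1, 0.5]
grip_width: 0.0096
```

Call:
carry_out(
  translation=[
    [0,0,-0.5],
    [0,0,-1.5],
    [0,0,-3],
    [0,0,-5],
    [0,0,-7],
  ],
  turn=[0,0,0,0,0],
  gripper=[0,0,0,0,0],
  squeeze=30,
)

```text
time_s: 4.8
tool_pos: [0.5507, 0.2801, 0.0895]
tool_rot: [-180.0, -0.0, -17.5]
force: [-0.0, 0.7, -2.3]
grip_width: 0.0097
```

```bash
python3 - <<'E'
from h import *
st();snap("wrist","pics/w4.png");snap("side","pics/s4.png",(220,70,380,210),4);st()
E
```

```text
{'time_s': 4.8, 'qpos': [7.712, 27.887, -47.172, 95.938, 22.096, 65.888, -62.847], 'tool_pos': [0.551, 0.28, 0.089], 'tool_rot': [-179.967, -0.049, -17.525], 'force': [-0.043, 0.654, -2.256], 'wrist_torque': [-0.055, 0.071, 0.001], 'grip_width': 0.01}
{'time_s': 4.9, 'qpos': [7.709, 27.804, -47.216, 95.825, 22.133, 65.802, -62.875], 'tool_pos': [0.552, 0.281, 0.091], 'tool_rot': [-179.786, -0.259, -17.534], 'force': [0.585, 0.25, -2.296], 'wrist_torque': [-0.009, 0.031, -0.043], 'grip_width': 0.01}
```

View pics/w4.png

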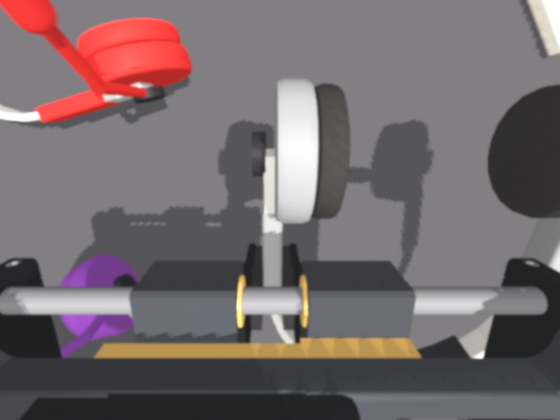

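View pics/s4.png

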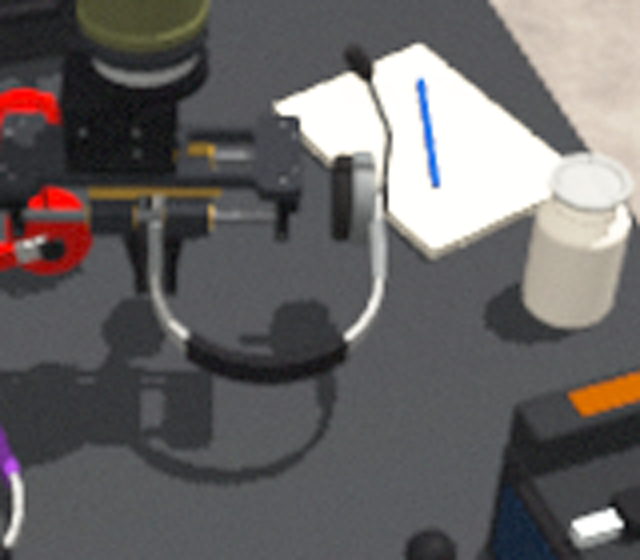

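Call:
carry_out(
  translation=[
    [0,0,-3],
    [0,0,-6],
    [0,0,-9],
    [0,0,-9],
    [0,0,-9],
  ],
  turn=[0,0,0,0,0],
  gripper=[0,0,0,0,0],
  squeeze=30,
)

```text
time_s: 5.52
tool_pos: [0.5498, 0.2792, 0.176]
tool_rot: [179.9, 0.1, -17.5]
force: [0.3, -1.0, -3.6]
grip_width: 0.0098
```

Call:
carry_out(
  translation=[
    [0,0,0],
    [0,0,0],
    [0,0,0],
  ],
  turn=[0,0,0],
  gripper=[0,0,0],
  squeeze=12,
)

```text
time_s: 5.9
tool_pos: [0.5502, 0.2797, 0.1769]
tool_rot: [180.0, 0.0, -17.5]
force: [-0.9, 0.3, -1.5]
grip_width: 0.0099
```

```bash
python3 - <<'E'
from h import *
st();snap("wrist","pics/w5.png");snap("side","pics/s5.png",(200,50,360,190),4);st()
E
```

```text
{'time_s': 5.9, 'qpos': [9.515, 23.325, -49.424, 90.748, 18.172, 74.418, -60.065], 'tool_pos': [0.55, 0.28, 0.177], 'tool_rot': [179.967, 0.047, -17.527], 'force': [-0.864, 0.34, -1.547], 'wrist_torque': [-0.04, 0.128, 0.02], 'grip_width': 0.01}
{'time_s': 6.0, 'qpos': [9.517, 23.305, -49.431, 90.728, 18.173, 74.419, -60.063], 'tool_pos': [0.55, 0.28, 0.177], 'tool_rot': [179.986, 0.016, -17.525], 'force': [-0.301, 0.538, -2.405], 'wrist_torque': [-0.099, 0.112, 0.006], 'grip_width': 0.01}
```

View pics/w5.png

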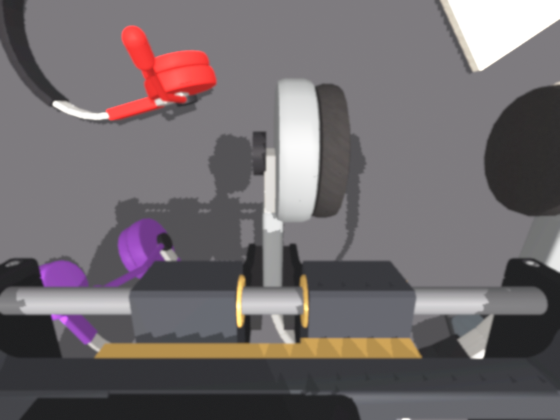

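View pics/s5.png

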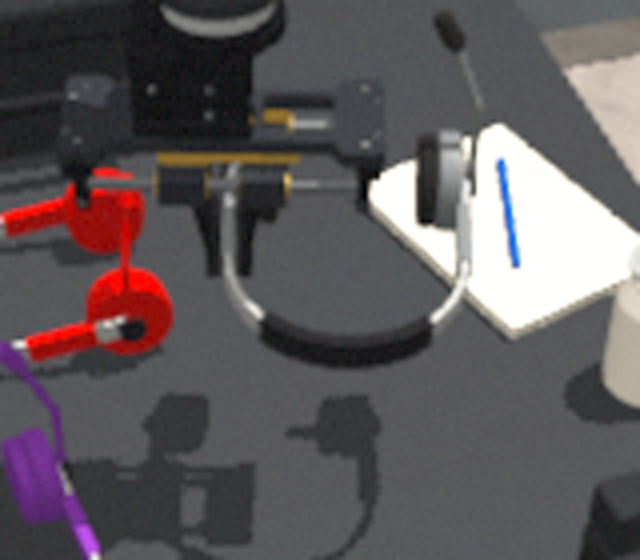

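Call:
carry_out(
  translation=[
    [0,0,0],
    [0,0,0],
  ],
  turn=[0,0],
  gripper=[0,0],
  squeeze=6,
)

```text
time_s: 6.25
tool_pos: [0.5507, 0.2801, 0.1777]
tool_rot: [-180.0, -0.0, -17.5]
force: [1.1, 0.6, -1.7]
grip_width: 0.0177
```

```bash
python3 - <<'E'
from h import *
st();snap("side","pics/s6.png",(200,50,360,190),4);st()
E
```

```text
{'time_s': 6.25, 'qpos': [9.52, 23.282, -49.441, 90.697, 18.176, 74.391, -60.058], 'tool_pos': [0.551, 0.28, 0.178], 'tool_rot': [-179.96, -0.039, -17.523], 'force': [1.099, 0.594, -1.719], 'wrist_torque': [0.128, -0.131, 0.059], 'grip_width': 0.018}
{'time_s': 6.3, 'qpos': [9.519, 23.284, -49.441, 90.704, 18.177, 74.389, -60.057], 'tool_pos': [0.551, 0.28, 0.178], 'tool_rot': [-179.964, -0.035, -17.519], 'force': [1.029, 0.181, -1.936], 'wrist_torque': [0.052, -0.13, 0.056], 'grip_width': 0.02}
```

View pics/s6.png

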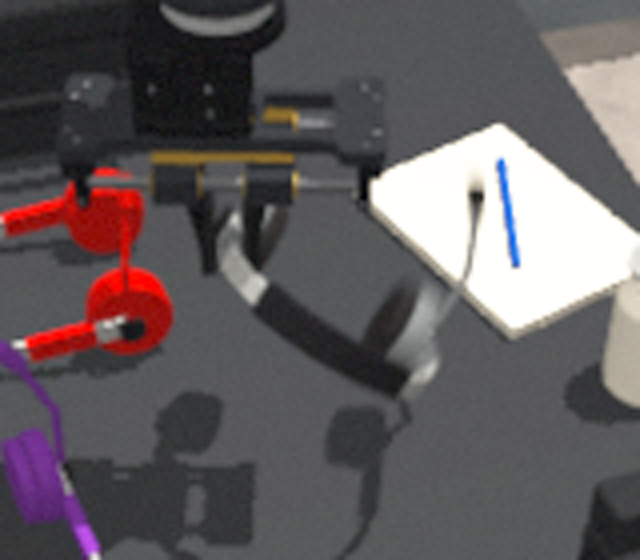

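It sags sideways at 6 N, so I'll re-squeeze at once.

Call:
carry_out(
  translation=[
    [0,0,0],
    [0,0,0],
    [0,0,0],
    [0,0,0],
  ],
  turn=[0,0,0,0],
  gripper=[0,0,0,0],
  squeeze=45,
)

```text
time_s: 6.8
tool_pos: [0.5505, 0.2799, 0.1776]
tool_rot: [-180.0, -0.0, -17.5]
force: [0.3, 0.1, -1.2]
grip_width: 0.0177
```

```bash
python3 - <<'E'
from h import *
st();snap("side","pics/s7.png",(200,50,360,190),4);snap("wrist","pics/w7.png");st()
E
```

```text
{'time_s': 6.8, 'qpos': [9.52, 23.286, -49.436, 90.712, 18.171, 74.418, -60.062], 'tool_pos': [0.55, 0.28, 0.178], 'tool_rot': [-179.996, -0.009, -17.528], 'force': [0.269, 0.085, -1.176], 'wrist_torque': [0.044, -0.002, -0.021], 'grip_width': 0.018}
{'time_s': 6.9, 'qpos': [9.521, 23.288, -49.434, 90.714, 18.17, 74.42, -60.062], 'tool_pos': [0.55, 0.28, 0.178], 'tool_rot': [-179.999, -0.004, -17.531], 'force': [0.745, -0.199, -1.869], 'wrist_torque': [0.015, 0.011, -0.013], 'grip_width': 0.018}
```

View pics/s7.png

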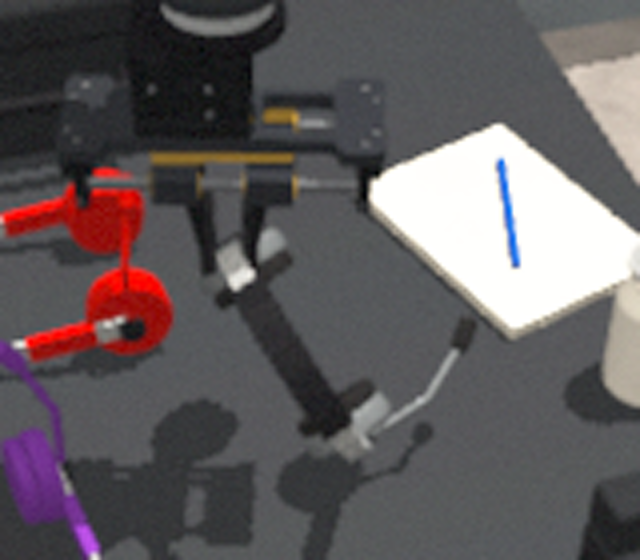

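View pics/w7.png

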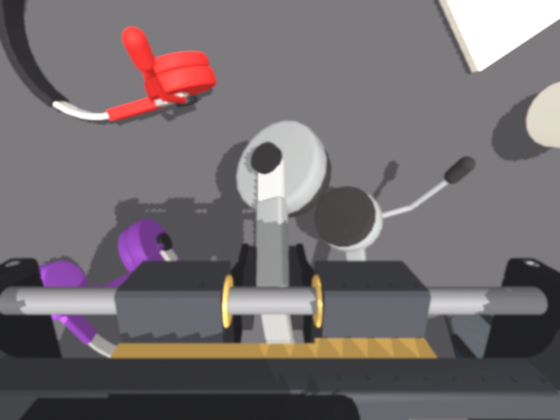

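The headset rolled in the jaws onto its 18 mm width. The U plane is now vertical, the jaw axis lies along the plane's normal, and the plain arm is on top. That helps, because it can go on the bar crosswise from here with an in-plane rotation. I'll lift, turn so the jaw axis is along the bar, and move round.

Call:
carry_out(
  translation=[
    [0,0,-4],
    [0,0,-8],
    [0,0,-12],
    [0,0,-15],
    [0,0,-16],
  ],
  turn=[0,0,-0.05,-0.2,-0.35],
  gripper=[0,0,0,0,0],
  squeeze=40,
)

```text
time_s: 7.52
tool_pos: [0.5509, 0.2806, 0.3401]
tool_rot: [-179.9, -0.2, 2.8]
force: [0.4, 0.8, -2.7]
grip_width: 0.0181
```

```bash
python3 - <<'E'
from h import *
st();plan((.746,-.239,.33),80.3);snap("side","pics/s8.png")
E
```

```text
{'time_s': 7.525, 'qpos': [11.546, 20.158, -54.622, 76.24, 16.39, 91.488, -38.043], 'tool_pos': [0.551, 0.281, 0.34], 'tool_rot': [-179.926, -0.198, 2.81], 'force': [0.36, 0.831, -2.719], 'wrist_torque': [-0.028, 0.026, 0.03], 'grip_width': 0.018}
shift cm [16.94 52.85  1.01] turn -1.352 len 55.51
```

View pics/s8.png

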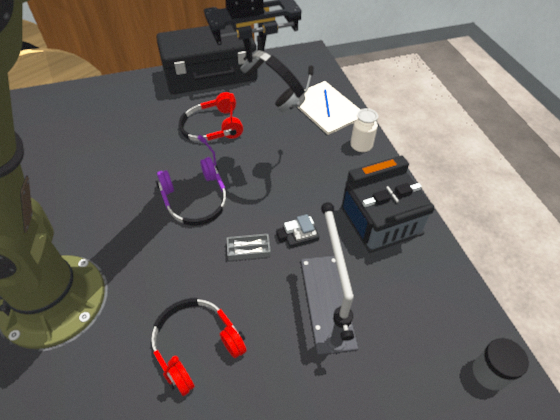

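Call:
carry_out(
  translation=[
    [3,4,0],
    [7,8,0],
    [10.5,13,0],
    [13.5,18,0],
    [16,23,0],
  ],
  turn=[-0.14,-0.3,-0.46,-0.62,-0.78],
  gripper=[0,0,0,0,0],
)

```text
time_s: 8.2
tool_pos: [0.7214, 0.055, 0.3364]
tool_rot: [-180.0, 0.0, 47.4]
force: [0.2, 0.7, -2.3]
grip_width: 0.0179
```

```bash
python3 - <<'E'
from h import *
st();plan((.746,-.239,.33),80.3)
E
```

```text
{'time_s': 8.2, 'qpos': [23.365, 35.851, -55.321, 58.239, 29.124, 98.294, 25.776], 'tool_pos': [0.721, 0.055, 0.336], 'tool_rot': [-179.979, 0.05, 47.362], 'force': [0.235, 0.701, -2.282], 'wrist_torque': [0.088, -0.11, 0.069], 'grip_width': 0.018}
shift cm [-19.97  21.73   0.64] turn -0.575 len 29.51
```

Call:
carry_out(
  translation=[
    [-4,4.3,0],
    [-8,8.6,0],
    [-12,13,0],
    [-16,17.4,0.3],
    [-20,21.7,0.6],
  ],
  turn=[-0.12,-0.24,-0.36,-0.47,-0.575],
  gripper=[0,0,0,0,0],
)

```text
time_s: 8.82
tool_pos: [0.7437, -0.2396, 0.3307]
tool_rot: [-180.0, 0.0, 80.2]
force: [1.2, 0.3, -1.6]
grip_width: 0.0176
```

Call:
carry_out(
  translation=[
    [0,0,0],
    [0,0,0],
  ],
  turn=[0,0],
  gripper=[0,0],
)

```text
time_s: 9.07
tool_pos: [0.7438, -0.237, 0.3305]
tool_rot: [-179.9, -0.1, 80.0]
force: [-0.7, 0.4, -2.1]
grip_width: 0.0179
```

```bash
python3 - <<'E'
from h import *
st();snap("side","pics/s9.png");snap("top","pics/t9.png");snap("wrist","pics/w9.png")
E
```

```text
{'time_s': 9.075, 'qpos': [39.363, 44.246, -56.809, 46.228, 36.691, 102.754, 81.117], 'tool_pos': [0.744, -0.237, 0.33], 'tool_rot': [-179.93, -0.062, 80.045], 'force': [-0.705, 0.38, -2.094], 'wrist_torque': [0.065, -0.139, 0.026], 'grip_width': 0.018}
```

View pics/s9.png

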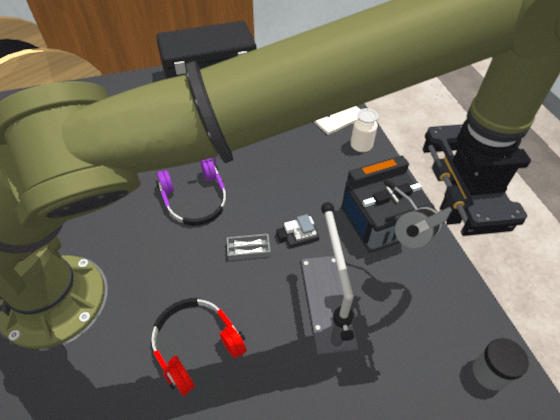

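View pics/t9.png

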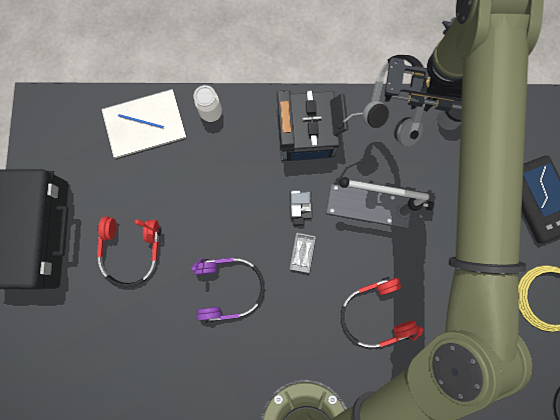

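View pics/w9.png

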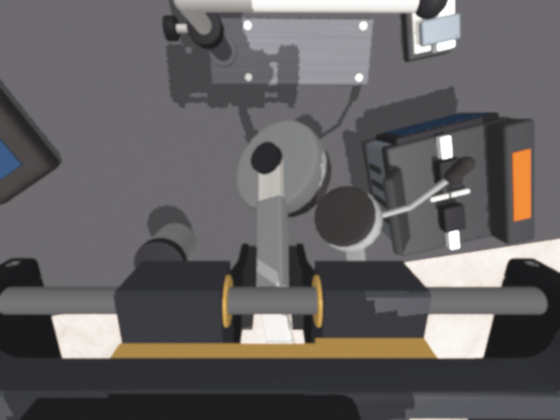

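```bash
python3 - <<'E'
from h import *
c=get_calibration("wrist");o=telemetry.get_obs()
R=Rn.from_euler('xyz',o['tool_rot'],degrees=True).as_matrix();p=np.array(o['tool_pos'])
P0=p+R@np.array([0,0,-.004])
for phi in (30,60,70,80,90):
  for r in (0,15,30):
    f,a=np.radians(phi),np.radians(r)
    w=np.array([np.cos(f),0,np.sin(f)]); d0=np.array([0,-1,0])
    n=np.cross(d0,w)
    q=Rn.from_rotvec(n*a); # rotate in-plane
    best=None
    for sgn in (1,-1):
        q=Rn.from_rotvec(n*a*sgn); d=q.apply(d0); ww=q.apply(w)
        if d[2]>=-1e-6: best=(d,ww)
    d,ww=best
    L=lambda al,la: proj(P0+R@(d*al+ww*la),c).round(0)
    # from P: arm centre +.014 ; cup centre at +.07 along; plain cup outer face lateral .0, center .015 ; boom cup center .133
    print(phi,r,'plaincup',L(.07,.001),'boomcup c',L(.07,.133),'boom arm',L(.014,.148))
print(P0)
E
```

```text
30 0 plaincup [270. 143.] boomcup c [435. 135.] boom arm [435. 208.]
30 15 plaincup [301. 146.] boomcup c [438. 184.] boom arm [426. 254.]
30 30 plaincup [325. 158.] boomcup c [432. 231.] boom arm [411. 298.]
60 0 plaincup [270. 143.] boomcup c [348. 131.] boom arm [348. 191.]
60 15 plaincup [287. 145.] boomcup c [349. 172.] boom arm [345. 230.]
60 30 plaincup [299. 155.] boomcup c [347. 211.] boom arm [339. 269.]
70 0 plaincup [269. 143.] boomcup c [322. 131.] boom arm [322. 189.]
70 15 plaincup [281. 145.] boomcup c [323. 170.] boom arm [320. 226.]
70 30 plaincup [290. 155.] boomcup c [321. 208.] boom arm [316. 264.]
80 0 plaincup [269. 143.] boomcup c [296. 130.] boom arm [296. 187.]
80 15 plaincup [275. 145.] boomcup c [296. 168.] boom arm [295. 224.]
80 30 plaincup [280. 154.] boomcup c [296. 206.] boom arm [293. 261.]
90 0 plaincup [269. 143.] boomcup c [270. 130.] boom arm [270. 187.]
90 15 plaincup [269. 145.] boomcup c [270. 168.] boom arm [271. 223.]
90 30 plaincup [269. 154.] boomcup c [270. 205.] boom arm [271. 260.]
[ 0.74399929 -0.23482998  0.33572616]
```

```bash
python3 - <<'E'
import cv2,numpy as np
t=cv2.imread("pics/t9.png"); s=cv2.imread("pics/s9.png");w=cv2.imread("pics/w9.png")
cv2.imwrite("pics/t9c.png",cv2.resize(t[50:150,330:470],None,fx=5,fy=5,interpolation=cv2.INTER_CUBIC))
cv2.imwrite("pics/s9c.png",cv2.resize(s[120:260,370:530],None,fx=4.2,fy=4.2,interpolation=cv2.INTER_CUBIC))
cv2.imwrite("pics/w9c.png",cv2.resize(w[100:360,200:500],None,fx=2.3,fy=2.3,interpolation=cv2.INTER_CUBIC))
E
```

```text
(no output)
```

View pics/t9c.png

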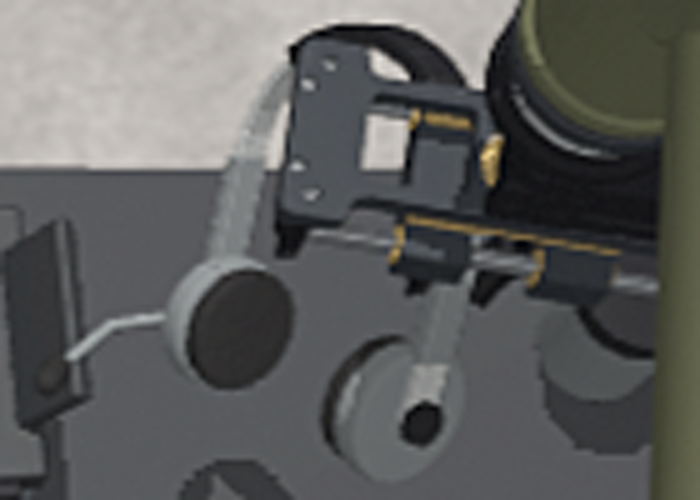

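View pics/s9c.png

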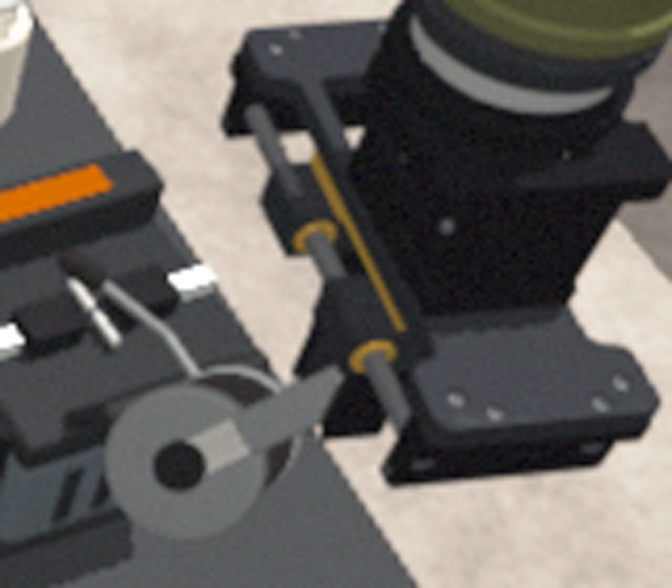

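View pics/w9c.png

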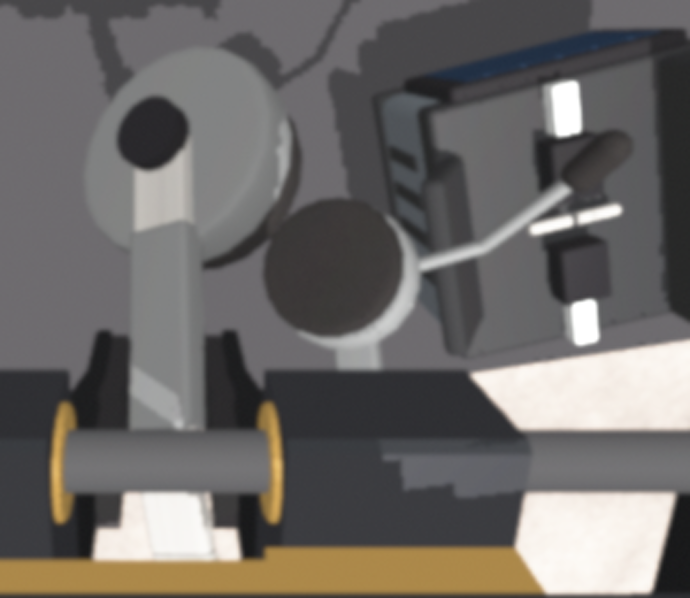

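```bash
python3 - <<'E'
from h import *
c=get_calibration("wrist");T=get_calibration("top");S=get_calibration("side");o=telemetry.get_obs()
R=Rn.from_euler('xyz',o['tool_rot'],degrees=True).as_matrix();p=np.array(o['tool_pos'])
A=tri((378.4,115.6),(344.8,216),T,c);B=tri((410,133),(415.2,230),T,S);B2=tri((410,133),(280.4,165.2),T,c)
H=tri((414,134.5),(412.4,230.5),T,S); H2=tri((414,134.5),(266,157),T,c)
for n,X in dict(boomcup_inner=A,plainout=B,plainout2=B2,hub=H,hub2=H2).items():
    print(n,X.round(3),'tool mm',(R.T@(X-p)*1000).round(0))
w=A-B;print(np.linalg.norm(w),R.T@(w/np.linalg.norm(w)))
E
```

```text
boomcup_inner [ 0.761 -0.168  0.219] tool mm [ 69.   5. 113.]
plainout [ 0.698 -0.225  0.279] tool mm [  2. -47.  53.]
plainout2 [ 0.692 -0.22   0.291] tool mm [  6. -53.  40.]
hub [ 0.689 -0.23   0.289] tool mm [ -5. -55.  43.]
hub2 [ 0.686 -0.227  0.298] tool mm [ -3. -58.  34.]
0.10420249732664098 [0.64358773 0.50474636 0.57534854]
```

The headset is jammed on the arm's corners: rolled about 45° and pitched about 45°. I'll use short low-squeeze pulses to let it settle to plane-vertical, on the 18 mm faces.

Call:
carry_out(
  translation=[
    [0,0,0],
  ],
  turn=[0],
  gripper=[0],
  squeeze=7,
)

```text
time_s: 9.35
tool_pos: [0.744, -0.2355, 0.332]
tool_rot: [180.0, 0.0, 80.3]
force: [0.5, -0.9, -2.4]
grip_width: 0.0197
```

```bash
python3 - <<'E'
from h import *
st();snap("wrist","pics/w10.png");st()
E
```

```text
{'time_s': 9.35, 'qpos': [39.27, 44.136, -56.861, 46.242, 36.75, 102.773, 81.206], 'tool_pos': [0.744, -0.236, 0.332], 'tool_rot': [179.977, 0.024, 80.26], 'force': [0.477, -0.907, -2.358], 'wrist_torque': [-0.028, -0.162, 0.007], 'grip_width': 0.02}
{'time_s': 9.4, 'qpos': [39.282, 44.141, -56.851, 46.23, 36.748, 102.773, 81.212], 'tool_pos': [0.744, -0.236, 0.332], 'tool_rot': [179.976, 0.023, 80.239], 'force': [-0.765, 0.544, -2.148], 'wrist_torque': [0.085, -0.137, 0.049], 'grip_width': 0.02}
```

View pics/w10.png

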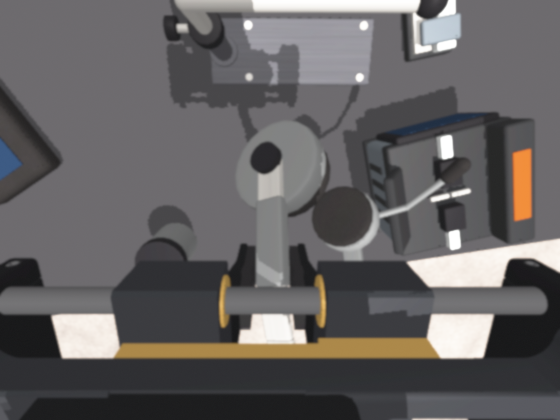

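Width is now 19.7 mm, near the corner maximum of 20.6. I'll give it another short pulse.

Call:
carry_out(
  translation=[
    [0,0,0],
    [0,0,0],
  ],
  turn=[0,0],
  gripper=[0,0],
  squeeze=5,
)

```text
time_s: 9.65
tool_pos: [0.7438, -0.2368, 0.3317]
tool_rot: [180.0, 0.0, 80.2]
force: [-0.4, 0.3, -1.4]
grip_width: 0.0195
```

```bash
python3 - <<'E'
from h import *
st();snap("wrist","pics/w11.png")
E
```

```text
{'time_s': 9.65, 'qpos': [39.335, 44.178, -56.828, 46.196, 36.741, 102.779, 81.231], 'tool_pos': [0.744, -0.237, 0.332], 'tool_rot': [179.996, 0.004, 80.17], 'force': [-0.434, 0.279, -1.354], 'wrist_torque': [0.046, -0.131, -0.008], 'grip_width': 0.019}
```

View pics/w11.png

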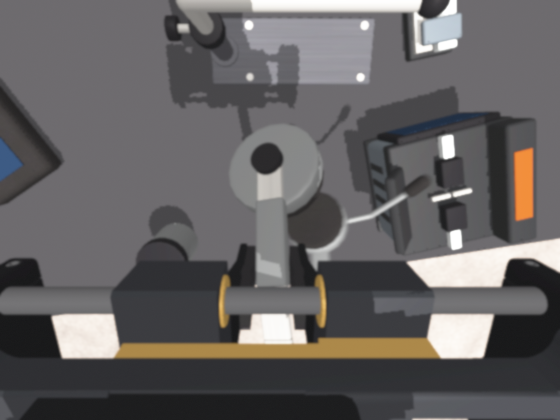

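It has rolled past the corner, with the boom cup now at (315,215) and moving under. I'll squeeze now to seat it on the flats.

Call:
carry_out(
  translation=[
    [0,0,0],
    [0,0,0],
    [0,0,0],
  ],
  turn=[0,0,0],
  gripper=[0,0,0],
  squeeze=20,
)

```text
time_s: 10.07
tool_pos: [0.7438, -0.2371, 0.3315]
tool_rot: [-180.0, 0.0, 80.2]
force: [0.6, -0.5, -2.6]
grip_width: 0.0183
```

```bash
python3 - <<'E'
from h import *
st();snap("wrist","pics/w12.png");snap("side","pics/s12.png",(370,120,530,260),4.2);snap("top","pics/t12.png",(330,50,470,150),5)
E
```

```text
{'time_s': 10.075, 'qpos': [39.35, 44.191, -56.827, 46.189, 36.746, 102.779, 81.237], 'tool_pos': [0.744, -0.237, 0.332], 'tool_rot': [-179.998, 0.001, 80.156], 'force': [0.574, -0.456, -2.638], 'wrist_torque': [0.105, -0.133, 0.002], 'grip_width': 0.018}
```

View pics/w12.png

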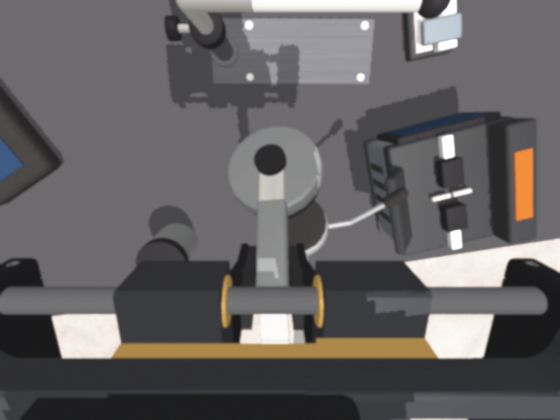

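View pics/t12.png

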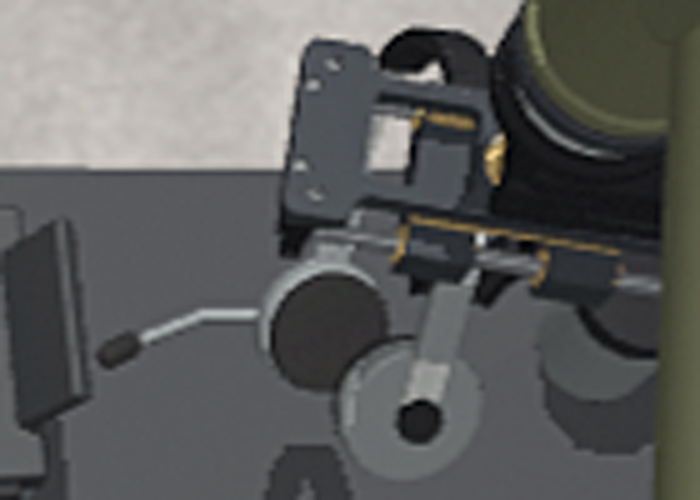

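View pics/s12.png

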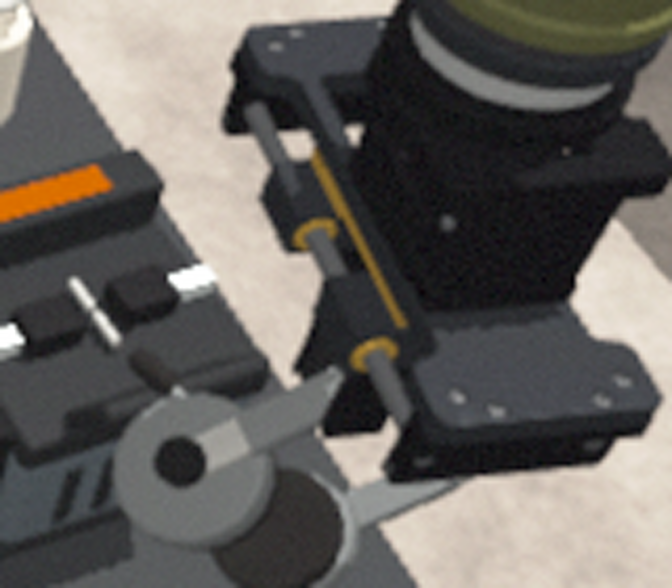

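Call:
carry_out(
  translation=[
    [0,0,0],
    [0,0,0],
  ],
  turn=[0,0],
  gripper=[0,0],
  squeeze=3,
)

```text
time_s: 10.48
tool_pos: [0.7438, -0.2372, 0.3316]
tool_rot: [180.0, 0.0, 80.2]
force: [-1.1, 0.2, -3.0]
grip_width: 0.018
```

Call:
carry_out(
  translation=[
    [0,0,0],
    [0,0,0],
  ],
  turn=[0,0],
  gripper=[0,0],
  squeeze=40,
)

```text
time_s: 10.72
tool_pos: [0.7438, -0.2371, 0.3315]
tool_rot: [180.0, 0.0, 80.2]
force: [0.4, -0.1, -2.7]
grip_width: 0.0175
```

```bash
python3 - <<'E'
from h import *
st();snap("wrist","pics/w13.png");snap("top","pics/t13.png",(330,50,470,150),5)
E
```

```text
{'time_s': 10.725, 'qpos': [39.349, 44.188, -56.823, 46.19, 36.743, 102.775, 81.238], 'tool_pos': [0.744, -0.237, 0.332], 'tool_rot': [179.998, 0.002, 80.156], 'force': [0.423, -0.102, -2.665], 'wrist_torque': [0.13, -0.11, 0.047], 'grip_width': 0.018}
```

View pics/w13.png

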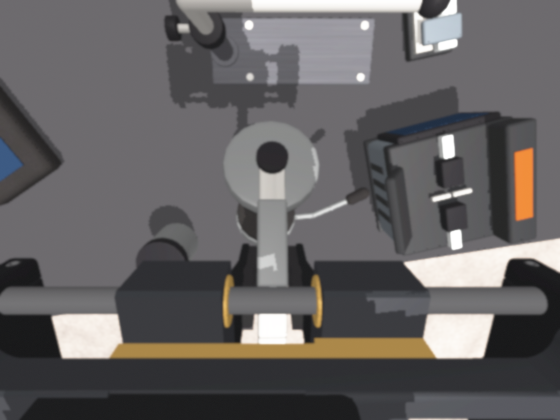

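View pics/t13.png

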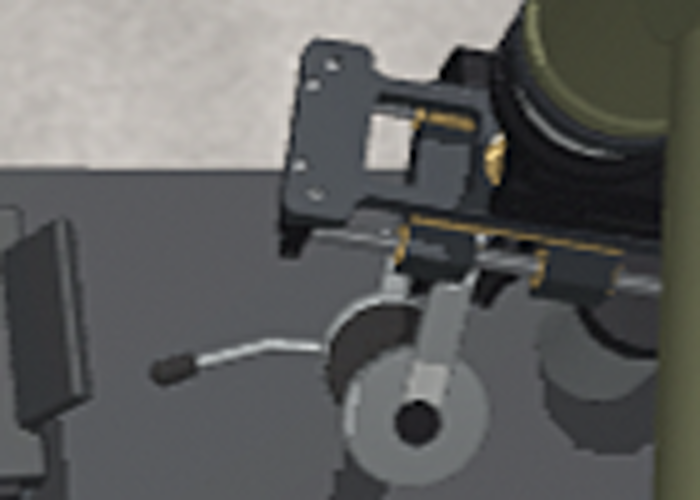

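```bash
cat >> h.py <<'E'
def inplane(hub_t,hub_w,c=None):
    c=c or get_calibration("wrist");T=get_calibration("top");o=telemetry.get_obs()
    R=Rn.from_euler('xyz',o['tool_rot'],degrees=True).as_matrix();p=np.array(o['tool_pos'])
    X=tri(hub_t,hub_w,T,c);return (R.T@(X-p)*1000)
E
python3 - <<'E'
from h import *
c=get_calibration("wrist");o=telemetry.get_obs()
print(inplane((413.5,134),(272,157)), inplane((413,133),(271,165)))
R=Rn.from_euler('xyz',o['tool_rot'],degrees=True).as_matrix();p=np.array(o['tool_pos'])
for r in (20,30,35,40,45,50,55):
    a=np.radians(r);d=np.array([0,-np.cos(a),np.sin(a)]);w=np.array([0,np.sin(a),np.cos(a)]);P0=np.array([0,0,-.004])
    print(r,[proj(p+R@(P0+d*al+w*la),c).round(0).tolist() for al,la in((.07,-.013),(.07,.001),(.07,.133),(.102,.126),(.018,0))], [proj(p+R@(P0+d*al+w*la),get_calibration('top')).round(0).tolist() for al,la in((.07,-.013),)])
E
```

```text
[  1.35281163 -58.65175438  31.56982915] [  0.47847    -52.39122306  41.70192104]
20 [[269.0, 140.0], [269.0, 147.0], [270.0, 180.0], [270.0, 147.0], [269.0, 238.0]] [[417.0, 135.0]]
30 [[269.0, 144.0], [269.0, 154.0], [271.0, 205.0], [271.0, 173.0], [269.0, 239.0]] [[415.0, 136.0]]
35 [[269.0, 147.0], [270.0, 159.0], [271.0, 217.0], [271.0, 186.0], [269.0, 239.0]] [[415.0, 136.0]]
40 [[269.0, 151.0], [270.0, 163.0], [271.0, 230.0], [271.0, 199.0], [269.0, 240.0]] [[414.0, 135.0]]
45 [[269.0, 156.0], [270.0, 169.0], [271.0, 242.0], [271.0, 212.0], [269.0, 241.0]] [[413.0, 135.0]]
50 [[270.0, 161.0], [270.0, 174.0], [271.0, 254.0], [271.0, 225.0], [269.0, 242.0]] [[413.0, 134.0]]
55 [[270.0, 166.0], [270.0, 180.0], [271.0, 267.0], [271.0, 238.0], [269.0, 243.0]] [[413.0, 133.0]]
```

Now U-plane vertical with r≈42° (crown up). I'll move to the point where the cup gap faces the bar.

Call:
carry_out(
  translation=[
    [-0.3,-1,-1],
    [-0.6,-4,-1.5],
    [-0.6,-7.5,-1.5],
    [-0.6,-11,-1.5],
    [-0.6,-12,-1.5],
  ],
  turn=[0,0,0,0,0],
  gripper=[0,0,0,0,0],
  squeeze=40,
)

```text
time_s: 11.45
tool_pos: [0.6226, -0.2226, 0.348]
tool_rot: [180.0, 0.2, 80.1]
force: [0.7, -0.9, -2.1]
grip_width: 0.0174
```

```bash
python3 - <<'E'
from h import *
st();snap("wrist","pics/w14.png");snap("side","pics/s14.png",(260,90,540,340),2.4);snap("top","pics/t14.png",(310,50,470,240),3)
E
```

```text
{'time_s': 11.45, 'qpos': [57.682, 30.154, -63.953, 68.223, 27.191, 96.647, 80.679], 'tool_pos': [0.623, -0.223, 0.348], 'tool_rot': [179.961, 0.161, 80.115], 'force': [0.723, -0.872, -2.126], 'wrist_torque': [0.055, -0.177, -0.012], 'grip_width': 0.017}
```

View pics/w14.png

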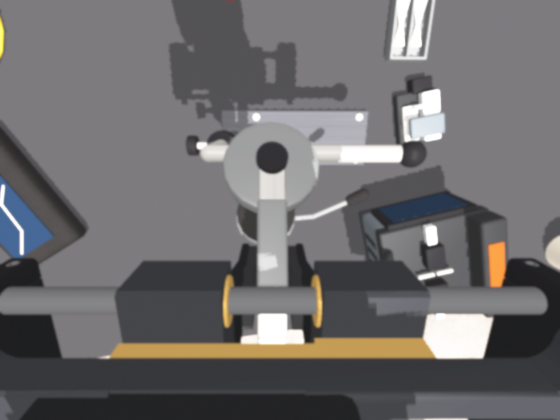

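View pics/s14.png

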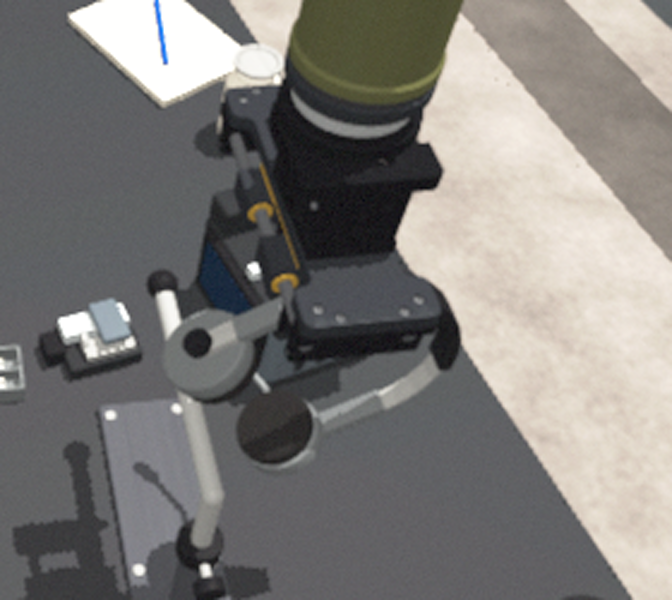

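View pics/t14.png

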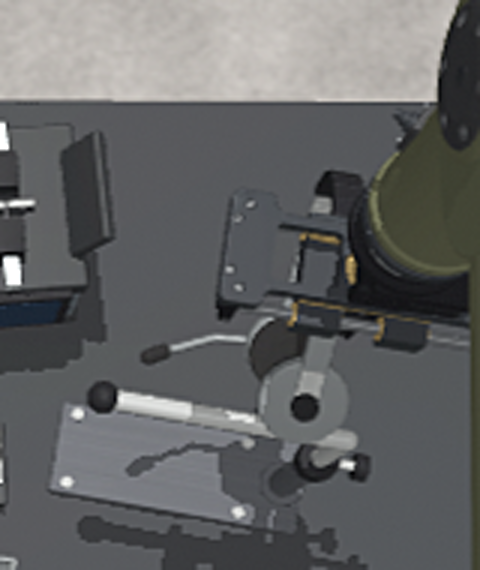

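Call:
carry_out(
  translation=[
    [0,-2.4,2.1],
    [0,-4.8,4.3],
    [0,-7.2,6.4],
    [0,-9.2,8.2],
    [0,-11,9.9],
  ],
  turn=[0,0,0,0,0],
  gripper=[0,0,0,0,0],
  squeeze=40,
)

```text
time_s: 12.22
tool_pos: [0.5165, -0.2035, 0.2472]
tool_rot: [179.9, -0.0, 80.2]
force: [-0.2, -0.3, -1.7]
grip_width: 0.0176
```

```bash
python3 - <<'E'
from h import *
st();snap("wrist","pics/w15.png");snap("side","pics/s15.png",(230,110,450,330),2.7)
E
```

```text
{'time_s': 12.225, 'qpos': [78.553, 18.089, -71.145, 93.735, 17.29, 80.608, 85.63], 'tool_pos': [0.517, -0.203, 0.247], 'tool_rot': [179.936, -0.039, 80.203], 'force': [-0.186, -0.31, -1.703], 'wrist_torque': [0.119, -0.142, -0.012], 'grip_width': 0.018}
```

View pics/w15.png

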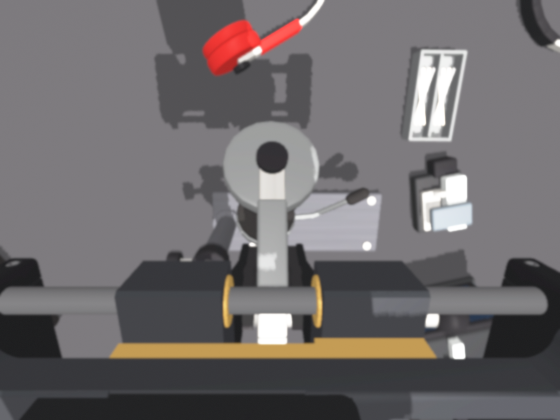

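View pics/s15.png

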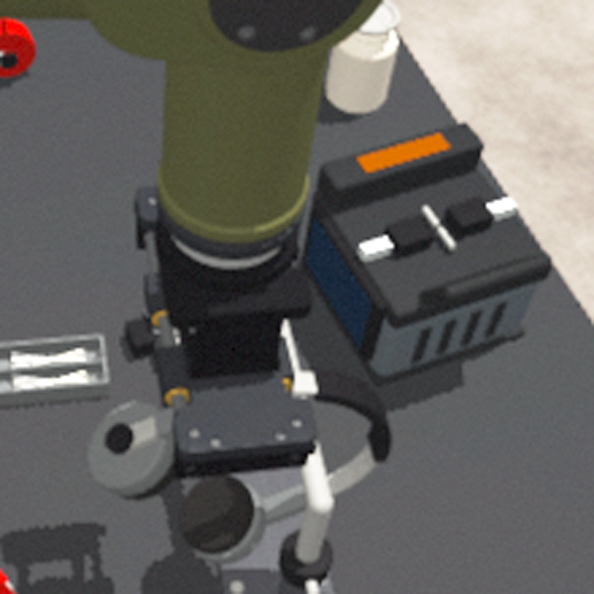

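Call:
carry_out(
  translation=[
    [0,-1,0.8],
    [0,-2,1.8],
    [0,-2.5,2.6],
    [0,-2.5,3.2],
    [0,-2.5,3.2],
  ],
  turn=[0,0,0,0,0],
  gripper=[0,0,0,0,0],
  squeeze=40,
)

```text
time_s: 12.95
tool_pos: [0.4922, -0.1997, 0.2158]
tool_rot: [179.9, 0.0, 80.2]
force: [0.9, -0.4, 0.4]
grip_width: 0.0177
```

```bash
python3 - <<'E'
from h import *
st()
E
```

```text
{'time_s': 12.95, 'qpos': [83.011, 15.247, -72.476, 99.483, 14.977, 76.205, 87.655], 'tool_pos': [0.492, -0.2, 0.216], 'tool_rot': [179.918, 0.014, 80.151], 'force': [0.95, -0.415, 0.412], 'wrist_torque': [-0.06, -0.484, -0.037], 'grip_width': 0.018}
```

Contact is felt: the torque about y jumped and the vertical load fell to about 0. I'll loosen the pinch so the headset can pivot, and lower gently.

Call:
carry_out(
  translation=[
    [0,0,0],
    [0,0,0.3],
    [0,0,0.6],
    [0,0,0.9],
  ],
  turn=[0,0,0,0],
  gripper=[0,0,0,0],
  squeeze=7,
)

```text
time_s: 13.45
tool_pos: [0.4917, -0.1996, 0.2064]
tool_rot: [180.0, 0.0, 80.2]
force: [1.2, -1.6, -0.6]
grip_width: 0.0177
```

```bash
python3 - <<'E'
from h import *
st();snap("wrist","pics/w16.png");snap("side","pics/s16.png",(230,150,430,330),3);st()
E
```

```text
{'time_s': 13.45, 'qpos': [82.569, 15.752, -72.126, 100.248, 15.499, 75.305, 87.228], 'tool_pos': [0.492, -0.2, 0.206], 'tool_rot': [179.972, 0.007, 80.151], 'force': [1.242, -1.603, -0.626], 'wrist_torque': [-0.061, -0.536, -0.058], 'grip_width': 0.018}
{'time_s': 13.55, 'qpos': [82.572, 15.756, -72.13, 100.271, 15.482, 75.327, 87.236], 'tool_pos': [0.491, -0.199, 0.206], 'tool_rot': [-179.983, -0.013, 80.161], 'force': [0.278, 0.058, -1.186], 'wrist_torque': [-0.013, -0.381, -0.042], 'grip_width': 0.018}
```

View pics/w16.png

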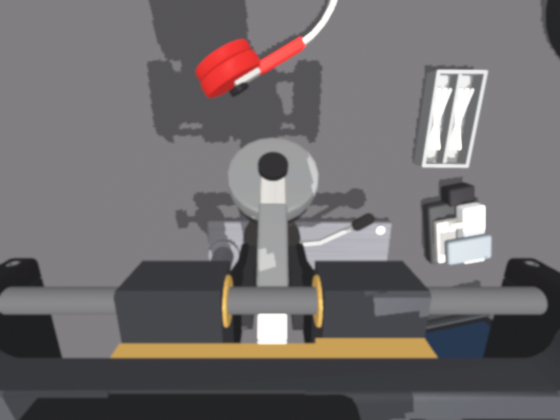

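View pics/s16.png

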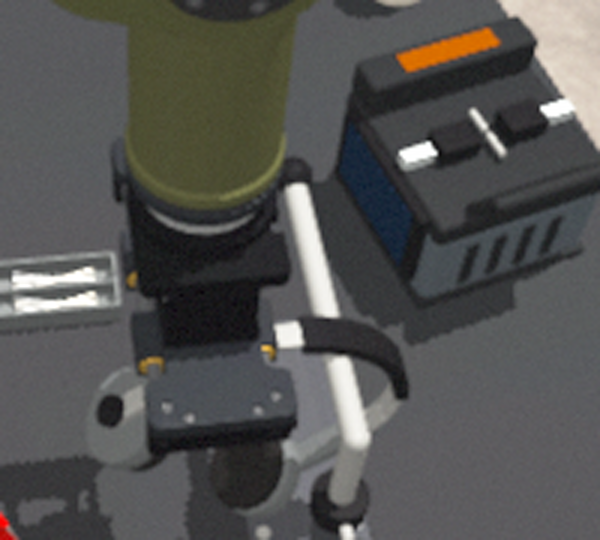

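Call:
carry_out(
  translation=[
    [0,0,0.3],
    [0,0,0.6],
    [0,0,0.9],
    [0,0,1.2],
    [0,0,1.5],
  ],
  turn=[0,0,0,0,0],
  gripper=[0,0,0,0,0],
  squeeze=7,
)

```text
time_s: 14.18
tool_pos: [0.4917, -0.1994, 0.1915]
tool_rot: [180.0, 0.0, 80.2]
force: [2.2, -0.9, 0.2]
grip_width: 0.018
```

```bash
python3 - <<'E'
from h import *
st();snap("wrist","pics/w17.png");snap("side","pics/s17.png",(230,150,430,330),3);st()
snap("top","pics/t17.png",(330,100,480,230),4)
c=get_calibration("wrist");o=telemetry.get_obs()
R=Rn.from_euler('xyz',o['tool_rot'],degrees=True).as_matrix();p=np.array(o['tool_pos'])
for z0 in(-.004,.006):
  for r in (55,60,65,70,75,80):
    a=np.radians(r);d=np.array([0,-np.cos(a),np.sin(a)]);w=np.array([0,np.sin(a),np.cos(a)]);P0=np.array([0,0,z0])
    print(z0,r,[proj(p+R@(P0+d*al+w*la),c).round(0).tolist() for al,la in((.07,-.013),(.07,.001),(.07,.133),(.102,.126),(.038,-.005))])
E
```

```text
{'time_s': 14.175, 'qpos': [81.779, 16.623, -71.517, 101.392, 16.41, 73.828, 86.49], 'tool_pos': [0.492, -0.199, 0.191], 'tool_rot': [179.979, 0.001, 80.163], 'force': [2.158, -0.891, 0.246], 'wrist_torque': [0.002, -0.588, -0.023], 'grip_width': 0.018}
{'time_s': 14.275, 'qpos': [81.778, 16.632, -71.511, 101.414, 16.403, 73.854, 86.495], 'tool_pos': [0.491, -0.199, 0.191], 'tool_rot': [-179.97, -0.012, 80.167], 'force': [1.147, -0.75, -0.222], 'wrist_torque': [0.005, -0.485, -0.028], 'grip_width': 0.018}
-0.004 55 [[270.0, 166.0], [270.0, 180.0], [271.0, 267.0], [271.0, 238.0], [269.0, 211.0]]
-0.004 60 [[270.0, 171.0], [270.0, 186.0], [271.0, 280.0], [271.0, 251.0], [270.0, 214.0]]
-0.004 65 [[270.0, 177.0], [270.0, 193.0], [271.0, 293.0], [271.0, 264.0], [270.0, 217.0]]
-0.004 70 [[270.0, 184.0], [270.0, 200.0], [271.0, 306.0], [271.0, 277.0], [270.0, 221.0]]
-0.004 75 [[270.0, 190.0], [270.0, 206.0], [270.0, 320.0], [271.0, 290.0], [270.0, 224.0]]
-0.004 80 [[270.0, 197.0], [270.0, 214.0], [270.0, 334.0], [271.0, 304.0], [270.0, 228.0]]
0.006 55 [[270.0, 164.0], [270.0, 177.0], [271.0, 263.0], [271.0, 234.0], [270.0, 207.0]]
0.006 60 [[270.0, 169.0], [270.0, 184.0], [271.0, 275.0], [271.0, 247.0], [270.0, 209.0]]
0.006 65 [[270.0, 175.0], [270.0, 190.0], [271.0, 288.0], [271.0, 259.0], [270.0, 212.0]]
0.006 70 [[270.0, 181.0], [270.0, 196.0], [271.0, 301.0], [271.0, 272.0], [270.0, 216.0]]
0.006 75 [[270.0, 187.0], [270.0, 203.0], [271.0, 314.0], [271.0, 285.0], [270.0, 219.0]]
0.006 80 [[270.0, 194.0], [270.0, 210.0], [270.0, 327.0], [271.0, 299.0], [270.0, 223.0]]
```

View pics/w17.png

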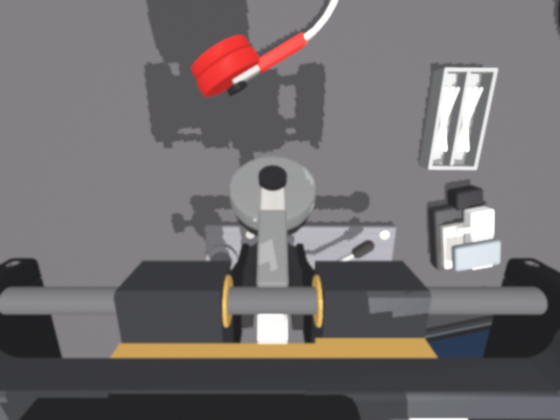

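View pics/s17.png

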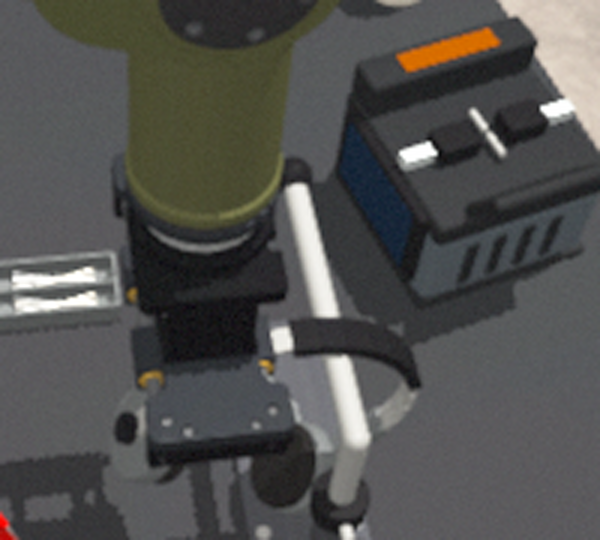

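View pics/t17.png

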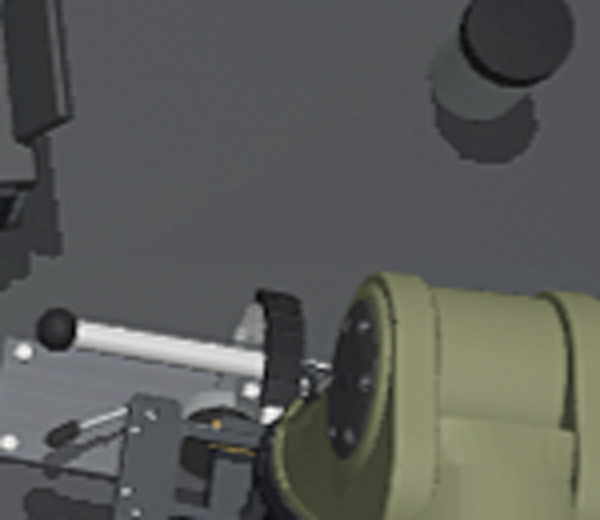

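Call:
carry_out(
  translation=[
    [0,0,0.25],
    [0,0,0.5],
    [0,0,0.75],
    [0,0,1],
    [0,0,1],
  ],
  turn=[0,0,0,0,0],
  gripper=[0,0,0,0,0],
  squeeze=7,
)

```text
time_s: 14.95
tool_pos: [0.4917, -0.1995, 0.1816]
tool_rot: [180.0, 0.0, 80.2]
force: [3.4, 1.2, 1.8]
grip_width: 0.0181
```

```bash
python3 - <<'E'
from h import *
st();snap("wrist","pics/w18.png",(180,120,380,360),2.5);snap("side","pics/s18.png",(260,190,400,320),4.5);st()
E
```

```text
{'time_s': 14.95, 'qpos': [81.23, 17.231, -71.068, 102.116, 17.055, 72.85, 85.984], 'tool_pos': [0.492, -0.199, 0.182], 'tool_rot': [179.974, 0.003, 80.162], 'force': [3.379, 1.189, 1.819], 'wrist_torque': [-0.124, -0.948, 0.075], 'grip_width': 0.018}
{'time_s': 15.05, 'qpos': [81.235, 17.222, -71.074, 102.114, 17.048, 72.863, 85.988], 'tool_pos': [0.492, -0.199, 0.182], 'tool_rot': [179.981, 0.006, 80.164], 'force': [3.81, -0.404, -0.068], 'wrist_torque': [-0.046, -0.939, 0.029], 'grip_width': 0.018}
```

View pics/w18.png

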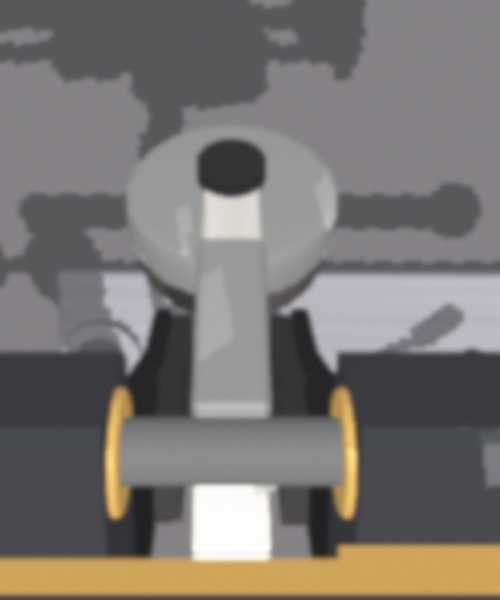

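View pics/s18.png

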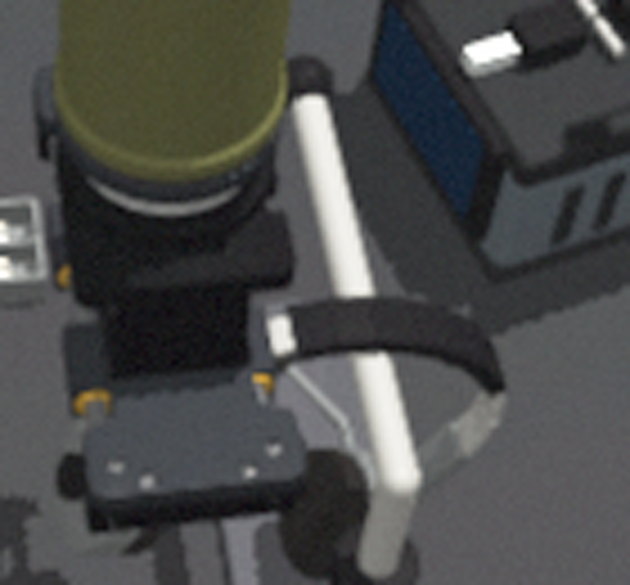

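```bash
cat >> h.py <<'E'
uv=np.array([.986,-.168,0]);bx=np.array([-.168,-.986,0]);UP=np.array([0,0,1.])
def model(r,P0,Rr,pts):
    """points given (theta from crown toward boom deg, radius, n offset along +tool x): world"""
    a=np.radians(r);cd=np.cos(a)*uv+np.sin(a)*UP;w=np.sin(a)*uv-np.cos(a)*UP
    O=P0+.004*cd+.074*w;out=[]
    for th,rad,n in pts:
        t=np.radians(th);out.append(O+rad*(np.cos(t)*cd+np.sin(t)*w)-n*bx)
    return O,out
E
python3 - <<'E'
from h import *
S=get_calibration("side");p=np.array(telemetry.get_obs()['tool_pos'])
for dz in(.004,-.006):
 for r in (70,75,80):
  O,q=model(r,p+[0,0,dz],None,[(-41,.0785,-.011),(41,.0785,-.011),(-41,.0785,.011),(0,.0785,-.011),(0,.0785,.011)])
  print(dz,r,[((proj(x,S)-[260,190])*4.5).round(0).tolist() for x in q])
B=np.array([.577,-.2152,.206])
for z in(.206,.212): print([((proj(B+[0,0,z-.206]-n*bx,S)-[260,190])*4.5).round(0).tolist() for n in(-.011,.011,-.03,.09)])
E
```

```text
0.004 70 [[268.0, 331.0], [499.0, 352.0], [258.0, 283.0], [409.0, 315.0], [396.0, 268.0]]
0.004 75 [[257.0, 327.0], [499.0, 337.0], [247.0, 279.0], [399.0, 305.0], [386.0, 257.0]]
0.004 80 [[245.0, 324.0], [496.0, 321.0], [235.0, 276.0], [387.0, 295.0], [375.0, 248.0]]
-0.006 70 [[266.0, 345.0], [494.0, 365.0], [256.0, 297.0], [405.0, 329.0], [393.0, 282.0]]
-0.006 75 [[255.0, 341.0], [495.0, 350.0], [245.0, 293.0], [396.0, 319.0], [383.0, 272.0]]
-0.006 80 [[243.0, 338.0], [492.0, 335.0], [233.0, 290.0], [384.0, 310.0], [372.0, 262.0]]
[[372.0, 364.0], [360.0, 317.0], [382.0, 405.0], [321.0, 161.0]]
[[373.0, 356.0], [362.0, 309.0], [384.0, 398.0], [323.0, 153.0]]
```

```bash
python3 - <<'E'
from h import *
from scipy.optimize import least_squares
S=get_calibration("side");W=get_calibration("wrist");p=np.array(telemetry.get_obs()['tool_pos'])
obs=np.array([(292,357),(495,390)])/4.5+[260,190]
hub=np.array([232/2.5+180,168/2.5+120])
def f(x,usehub=1):
    r,du,dz=x
    P0=p+du*uv+dz*UP
    O,q=model(r,P0,None,[(-41,.0785,-.011),(41,.0785,-.011)])
    a=np.radians(r);cd=np.cos(a)*uv+np.sin(a)*UP;w=np.sin(a)*uv-np.cos(a)*UP
    H=P0-.07*cd-.013*w
    e=np.r_[proj(q[0],S)-obs[0],proj(q[1],S)-obs[1]]
    if usehub: e=np.r_[e,(proj(H,W)-hub)*.5]
    return e
for uh in(0,1):
    s=least_squares(f,[70,0,0],args=(uh,),x_scale=[10,.01,.01]);print(s.x,s.fun.round(2))
r,du,dz=s.x;O,q=model(r,p+du*uv+dz*UP,None,[(0,.0695,0)])
B=np.array([.577,-.2152,.206]);print('O rel bar u,z',(O-B)@uv,(O-B)[2],'crown inner rel',(q[0]-B)@uv,(q[0]-B)[2])
E
```

```text
[ 6.22787857e+01  3.85819723e-03 -1.01487960e-02] [-0.32 -0.33  0.35  0.42]
[ 6.67945263e+01  7.67713413e-03 -1.74111485e-02] [-0.44  0.69  2.56 -0.81 -1.45 -1.74]
O rel bar u,z -0.009494602276609402 -0.06724726992009813 crown inner rel 0.017901964734480937 -0.0033699797505154228
```

Call:
carry_out(
  translation=[
    [0,-0.4,0],
    [0,-0.8,0],
    [0,-1.2,0],
    [0,-1.5,0],
    [0,-1.5,0],
  ],
  turn=[0,0,0,0,0],
  gripper=[0,0,0,0,0],
  squeeze=6,
)

```text
time_s: 15.68
tool_pos: [0.4768, -0.1971, 0.1818]
tool_rot: [180.0, 0.0, 80.1]
force: [4.6, -0.6, 0.8]
grip_width: 0.0179
```

```bash
python3 - <<'E'
from h import *
st();snap("wrist","pics/w19.png",(180,120,380,360),2.5);snap("side","pics/s19.png",(260,190,400,320),4.5);st()
E
```

```text
{'time_s': 15.675, 'qpos': [84.669, 14.461, -72.59, 104.007, 14.55, 72.084, 88.192], 'tool_pos': [0.477, -0.197, 0.182], 'tool_rot': [179.953, 0.047, 80.132], 'force': [4.624, -0.578, 0.787], 'wrist_torque': [-0.074, -1.135, 0.04], 'grip_width': 0.018}
{'time_s': 15.775, 'qpos': [84.63, 14.501, -72.571, 103.995, 14.562, 72.099, 88.181], 'tool_pos': [0.477, -0.197, 0.182], 'tool_rot': [179.97, 0.022, 80.143], 'force': [4.113, -0.87, 0.208], 'wrist_torque': [-0.09, -1.113, -0.004], 'grip_width': 0.018}
```

View pics/w19.png

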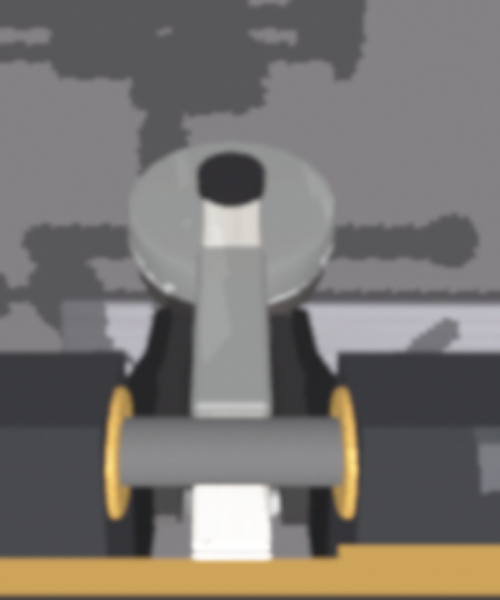

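View pics/s19.png

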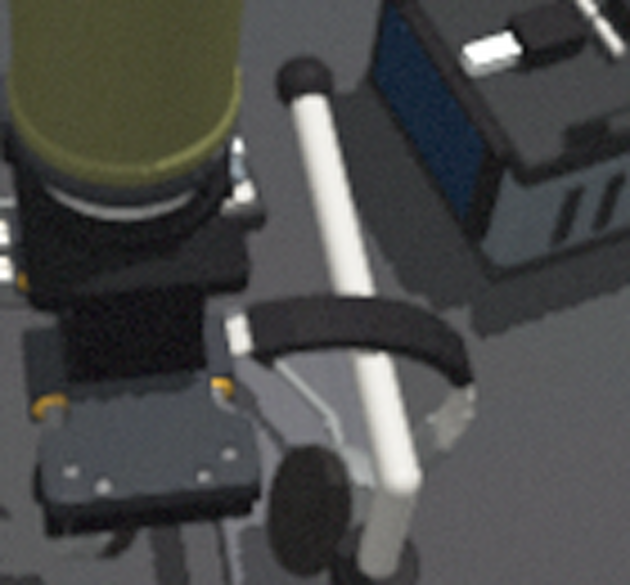

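```bash
cat > fit.py <<'E'
from h import *
from scipy.optimize import least_squares
def fit(L,Rr,sc=4.5,off=(260,190)):
    S=get_calibration("side");p=np.array(telemetry.get_obs()['tool_pos'])
    obs=np.array([L,Rr])/sc+np.array(off)
    def f(x):
        O,q=model(x[0],p+x[1]*uv+x[2]*UP,None,[(-41,.0785,-.011),(41,.0785,-.011)])
        return np.r_[proj(q[0],S)-obs[0],proj(q[1],S)-obs[1]]
    s=least_squares(f,[70,0,0],x_scale=[10,.01,.01]);print(s.x.round(4),s.fun.round(2))
    r=s.x[0];O,q=model(r,p+s.x[1]*uv+s.x[2]*UP,None,[(0,.0695,0)])
    B=np.array([.577,-.2152,.206])+.0015*uv;du=(B-O)@uv;dz=(B-O)[2]
    print('bar rel O',du,dz,'dist',np.hypot(du,dz),'elev',np.degrees(np.arctan2(dz,du)),'crown at',r)
E
python3 - <<'E'
from fit import *
fit((252,360),(465,385))
E
```

```text
[ 6.56174e+01  5.40000e-03 -1.16000e-02] [-0.44 -0.4   0.48  0.51]
bar rel O 0.028891872650916216 0.0627847245848264 dist 0.06911339918184653 elev 65.28936094671793 crown at 65.61742363114041
```

Call:
carry_out(
  translation=[
    [0,0,0.3],
    [0,0.1,0.6],
    [0,0.2,0.9],
    [0,0.3,1.2],
    [0,0.3,1.2],
  ],
  turn=[0,0,0,0,0],
  gripper=[0,0,0,0,0],
  squeeze=6,
)

```text
time_s: 16.4
tool_pos: [0.4795, -0.1972, 0.1692]
tool_rot: [-180.0, -0.0, 80.2]
force: [4.4, -0.2, 0.3]
grip_width: 0.0181
```

```bash
python3 - <<'E'
from h import *
st();snap("wrist","pics/w20.png",(180,120,380,360),2.5);snap("side","pics/s20.png",(260,190,400,320),4.5);st()
E
```

```text
{'time_s': 16.4, 'qpos': [83.044, 15.946, -71.594, 104.499, 15.976, 71.086, 86.994], 'tool_pos': [0.48, -0.197, 0.169], 'tool_rot': [-179.964, -0.019, 80.172], 'force': [4.378, -0.237, 0.281], 'wrist_torque': [-0.057, -1.055, -0.006], 'grip_width': 0.018}
{'time_s': 16.5, 'qpos': [83.066, 15.921, -71.609, 104.497, 15.965, 71.101, 86.999], 'tool_pos': [0.479, -0.197, 0.169], 'tool_rot': [-179.962, -0.006, 80.164], 'force': [3.88, -0.236, 0.823], 'wrist_torque': [-0.062, -1.018, -0.042], 'grip_width': 0.018}
```

View pics/w20.png

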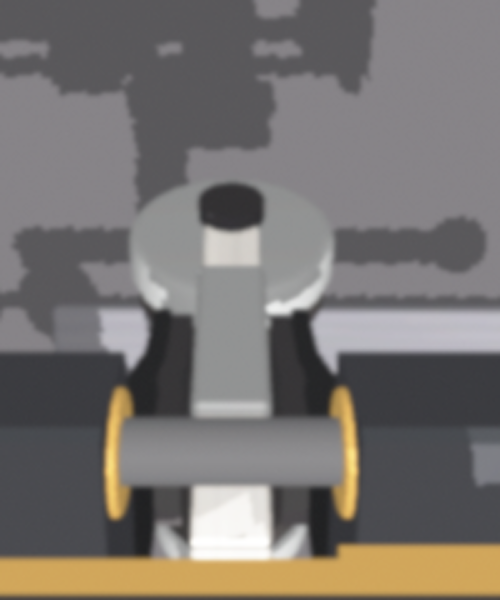

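View pics/s20.png

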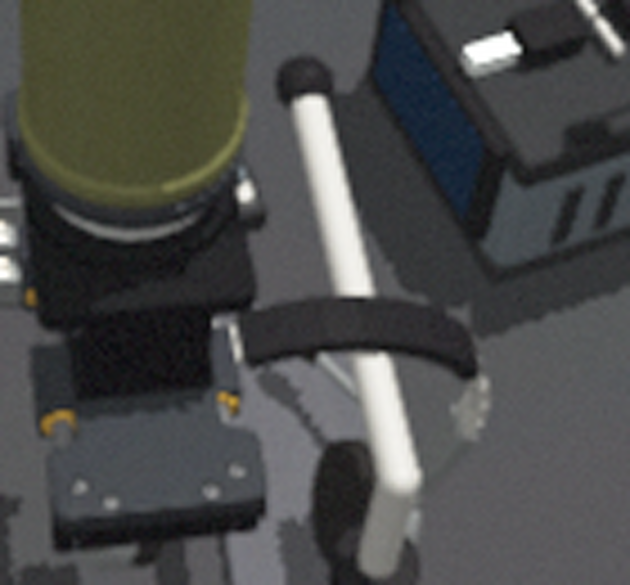

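```bash
python3 - <<'E'
from fit import *
fit((245,362),(473,375))
E
```

```text
[ 7.18222e+01  5.90000e-03 -6.00000e-03] [-0.28 -0.2   0.3   0.26]
bar rel O 0.02321621153585086 0.06192550236732275 dist 0.06613441102423662 elev 69.44870175630359 crown at 71.8221621446864
```

Call:
carry_out(
  translation=[
    [0,0,0],
    [0,0,0],
    [0,0,0],
  ],
  turn=[0,0,0],
  gripper=[0,0,0],
  squeeze=3,
)

```text
time_s: 16.88
tool_pos: [0.4794, -0.1974, 0.1694]
tool_rot: [-180.0, 0.0, 80.2]
force: [3.2, -0.5, 1.8]
grip_width: 0.0179
```

Call:
carry_out(
  translation=[
    [0,0,0],
    [0,0,0],
    [0,0,0],
    [0,0,0],
    [0,0,0],
  ],
  turn=[0,0,0,0,0],
  gripper=[0.22,0.24,0.28,0.34,0.4],
  squeeze=3,
)

```text
time_s: 17.5
tool_pos: [0.4796, -0.1974, 0.1695]
tool_rot: [-180.0, 0.0, 80.2]
force: [-0.1, 0.3, -0.6]
grip_width: 0.032
```

```bash
python3 - <<'E'
from h import *
st();snap("wrist","pics/w21.png");snap("side","pics/s21.png",(230,180,430,340),3.5);st()
E
```

```text
{'time_s': 17.5, 'qpos': [83.076, 15.908, -71.611, 104.489, 15.963, 71.087, 87.001], 'tool_pos': [0.48, -0.197, 0.17], 'tool_rot': [-179.988, 0.004, 80.157], 'force': [-0.126, 0.299, -0.575], 'wrist_torque': [0.048, -0.115, -0.043], 'grip_width': 0.032}
{'time_s': 17.6, 'qpos': [83.077, 15.908, -71.613, 104.485, 15.968, 71.083, 87.001], 'tool_pos': [0.48, -0.197, 0.17], 'tool_rot': [-179.997, 0.009, 80.158], 'force': [0.697, -0.352, -0.384], 'wrist_torque': [0.087, -0.145, 0.018], 'grip_width': 0.033}
```

View pics/w21.png

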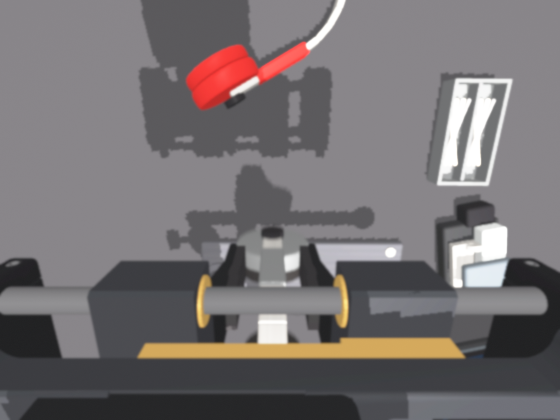

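View pics/s21.png

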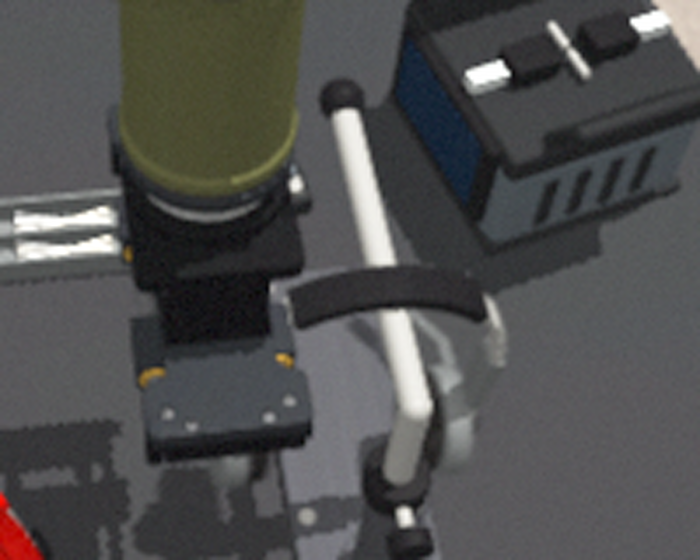

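It hangs freely, roughly level. I'll open wider, back away from the bar, then up.

Call:
carry_out(
  translation=[
    [0,0,0],
    [0,0,0],
    [0,-1,0],
    [0,-2,0],
    [0,-3,0],
  ],
  turn=[0,0,0,0,0],
  gripper=[0.55,0.65,0.65,0.65,0.65],
)

```text
time_s: 18.23
tool_pos: [0.4499, -0.192, 0.1695]
tool_rot: [-180.0, -0.0, 80.2]
force: [0.9, 0.4, -0.2]
grip_width: 0.0564
```

```bash
python3 - <<'E'
from h import *
st()
E
```

```text
{'time_s': 18.225, 'qpos': [90.345, 9.329, -74.426, 108.191, 9.579, 69.553, 92.919], 'tool_pos': [0.45, -0.192, 0.169], 'tool_rot': [-179.997, -0.013, 80.177], 'force': [0.903, 0.443, -0.23], 'wrist_torque': [0.09, -0.158, -0.017], 'grip_width': 0.056}
```

Call:
carry_out(
  translation=[
    [0,-0.5,-2],
    [0,-0.5,-6],
    [0,-0.5,-11],
    [0,-0.5,-16],
    [0,-0.5,-19],
  ],
  turn=[0,0,0,0,0],
  gripper=[0.65,0.65,0.65,0.65,0.65],
)

```text
time_s: 18.85
tool_pos: [0.4458, -0.1914, 0.362]
tool_rot: [179.9, 0.2, 80.1]
force: [0.2, -0.9, -0.4]
grip_width: 0.0566
```

```bash
python3 - <<'E'
from h import *
st();snap("wrist","pics/w22.png");snap("side","pics/s22.png",(230,180,430,340),3.5);snap("top","pics/t22.png",(310,130,470,250),4.5);st()
E
```

```text
{'time_s': 18.85, 'qpos': [99.239, -6.065, -72.395, 91.06, -5.651, 90.617, 107.008], 'tool_pos': [0.446, -0.191, 0.362], 'tool_rot': [179.886, 0.17, 80.149], 'force': [0.229, -0.878, -0.366], 'wrist_torque': [0.15, -0.146, 0.048], 'grip_width': 0.057}
{'time_s': 19.0, 'qpos': [99.207, -5.955, -72.418, 91.19, -5.619, 90.472, 106.985], 'tool_pos': [0.446, -0.192, 0.361], 'tool_rot': [179.883, 0.096, 80.167], 'force': [0.515, -0.563, 0.154], 'wrist_torque': [0.098, -0.135, 0.037], 'grip_width': 0.057}
```

View pics/w22.png

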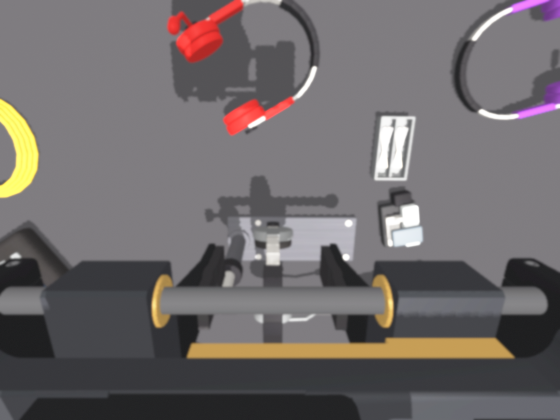

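View pics/s22.png

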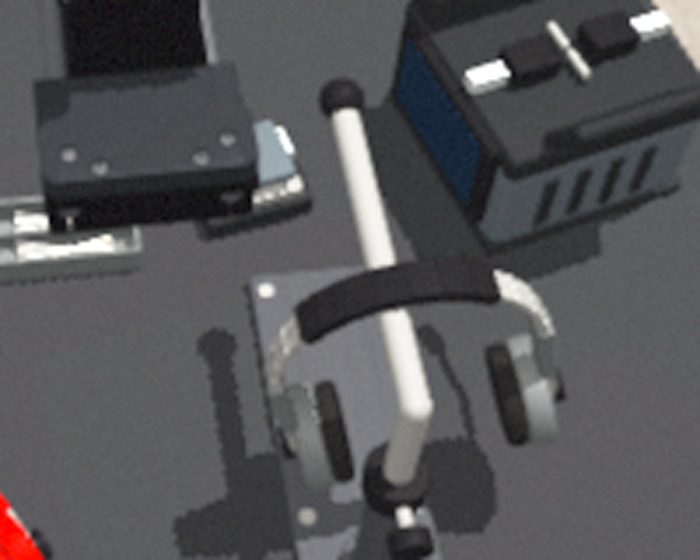

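View pics/t22.png

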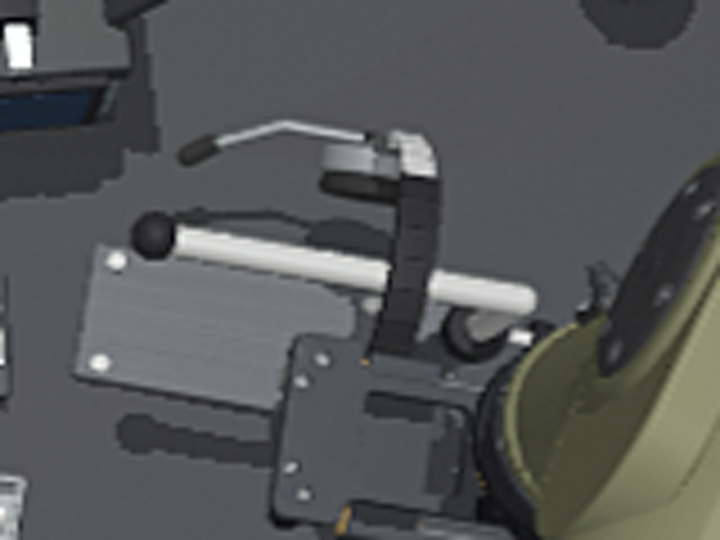

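Call:
carry_out(
  translation=[
    [4,0,0],
    [9,0,0],
    [14,0,0],
    [19,0,0],
    [23,0,0],
  ],
  turn=[0,0,0,0,0],
  gripper=[0.65,0.65,0.65,0.65,0.65],
)

```text
time_s: 19.62
tool_pos: [0.4839, 0.0379, 0.358]
tool_rot: [-179.9, 0.0, 80.3]
force: [0.2, -0.4, -1.2]
grip_width: 0.0564
```

Call:
carry_out(
  translation=[
    [0,0,0],
    [0,0,0],
    [0,0,0],
    [0,0,0],
  ],
  turn=[0,0,0,0],
  gripper=[0.65,0.65,0.65,0.65],
)

```text
time_s: 20.12
tool_pos: [0.4843, 0.0344, 0.3593]
tool_rot: [-180.0, -0.0, 80.1]
force: [-0.3, 0.0, -0.4]
grip_width: 0.0565
```

```bash
python3 - <<'E'
from h import *
st();snap("side","pics/s23.png",(300,220,410,330),6);snap("top","pics/t23.png",(330,140,450,240),6);st()
E
```

```text
{'time_s': 20.125, 'qpos': [87.688, -15.35, -78.796, 91.132, -15.084, 91.884, 88.877], 'tool_pos': [0.484, 0.034, 0.359], 'tool_rot': [-179.97, -0.025, 80.08], 'force': [-0.28, 0.01, -0.389], 'wrist_torque': [0.092, -0.11, 0.013], 'grip_width': 0.056}
{'time_s': 20.225, 'qpos': [87.674, -15.364, -78.811, 91.108, -15.089, 91.889, 88.872], 'tool_pos': [0.484, 0.035, 0.359], 'tool_rot': [-179.988, -0.015, 80.112], 'force': [0.917, -0.697, -0.191], 'wrist_torque': [0.116, -0.133, -0.016], 'grip_width': 0.057}
```

View pics/s23.png

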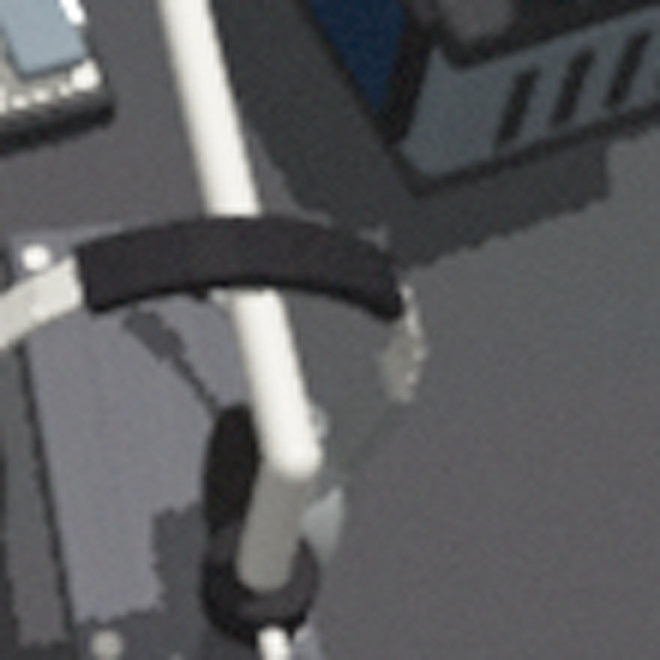

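View pics/t23.png

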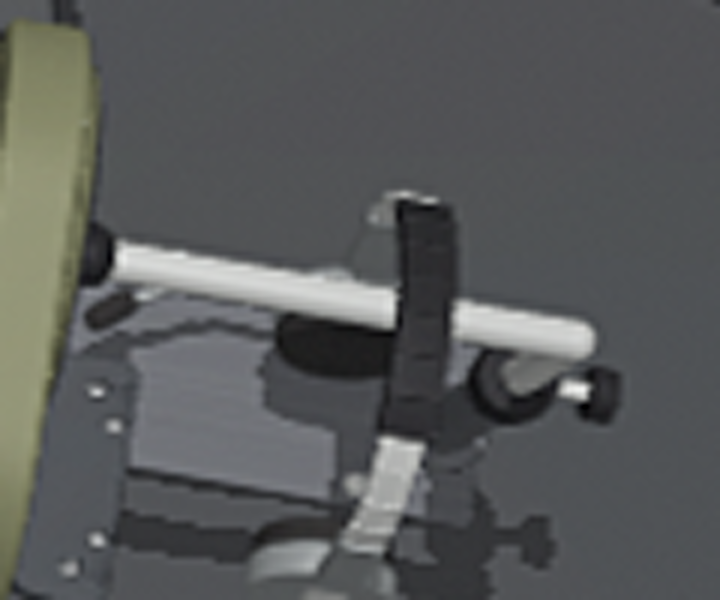

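The headset is swinging side to side in its plane, and q3 is near its limit. I'll move the arm out while the headset settles.

Call:
carry_out(
  translation=[
    [0,3,0],
    [1,6,0],
    [2,9,0],
    [3,12,0],
    [3,12,0],
  ],
  turn=[0,0.05,0.1,0.2,0.3],
  gripper=[0.65,0.65,0.65,0.65,0.65],
)

```text
time_s: 20.85
tool_pos: [0.508, 0.0367, 0.3627]
tool_rot: [177.0, -1.8, 62.8]
force: [-0.4, -0.4, -0.2]
grip_width: 0.0568
```

Call:
carry_out(
  translation=[
    [0,0,0],
    [0,0,0],
    [0,0,0],
    [0,0,0],
    [0,0,0],
  ],
  turn=[0,0,0,0,0],
  gripper=[0.65,0.65,0.65,0.65,0.65],
)

```text
time_s: 21.48
tool_pos: [0.508, 0.0367, 0.3627]
tool_rot: [177.0, -1.8, 63.0]
force: [0.1, -0.0, -0.0]
grip_width: 0.0564
```

Call:
carry_out(
  translation=[
    [0,0,0],
    [0,0,0],
    [0,0,0],
    [0,0,0],
    [0,0,0],
  ],
  turn=[0,0,0,0,0],
  gripper=[0.65,0.65,0.65,0.65,0.65],
)

```text
time_s: 22.1
tool_pos: [0.508, 0.0367, 0.3627]
tool_rot: [177.0, -1.8, 63.0]
force: [0.5, -0.2, 0.2]
grip_width: 0.0565
```

```bash
python3 - <<'E'
from h import *
st()
ims=[]
for i in range(6):
    im=read_camera("side")[:,:,::-1][215:330,295:415]; ims.append(cv2.resize(im,None,fx=2.1,fy=2.1))
cv2.imwrite("pics/s24.png",np.vstack([np.hstack(ims[:3]),np.hstack(ims[3:])]));st()
E
```

```text
{'time_s': 22.1, 'qpos': [89.9, -17.23, -79.142, 90.614, -17.801, 89.24, 73.417], 'tool_pos': [0.508, 0.037, 0.363], 'tool_rot': [177.016, -1.796, 63.016], 'force': [0.534, -0.207, 0.243], 'wrist_torque': [0.081, -0.088, 0.002], 'grip_width': 0.056}
{'time_s': 22.4, 'qpos': [89.9, -17.228, -79.142, 90.616, -17.802, 89.238, 73.414], 'tool_pos': [0.508, 0.037, 0.363], 'tool_rot': [177.017, -1.798, 63.014], 'force': [0.083, -0.529, -0.745], 'wrist_torque': [0.044, -0.072, 0.014], 'grip_width': 0.057}
```

View pics/s24.png

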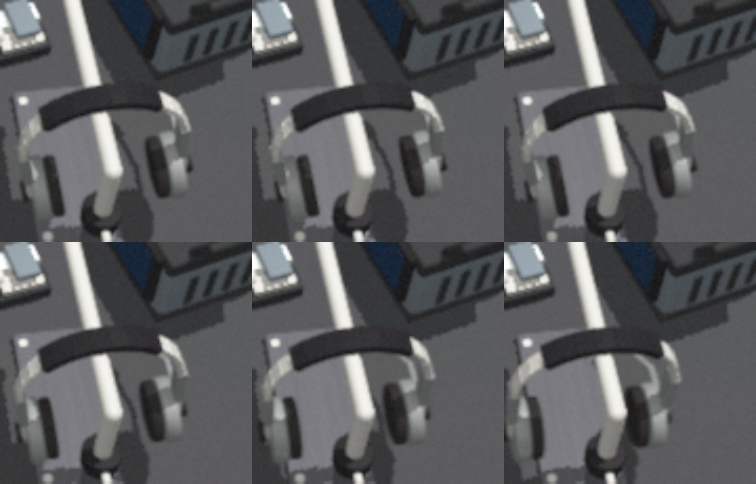

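Call:
carry_out(
  translation=[
    [-4,0,0],
    [-8,0.5,0],
    [-12,1,0],
    [-15,1.5,0],
    [-15,1.5,0],
  ],
  turn=[0,0,0,0,0],
  gripper=[0.65,0.65,0.65,0.65,0.65],
)

```text
time_s: 23.02
tool_pos: [0.4524, -0.1063, 0.3585]
tool_rot: [177.1, -1.9, 62.7]
force: [-0.6, 0.1, -0.9]
grip_width: 0.0562
```

```bash
python3 - <<'E'
from h import *
st()
E
```

```text
{'time_s': 23.025, 'qpos': [84.02, -15.26, -59.207, 96.192, -14.831, 88.718, 88.005], 'tool_pos': [0.452, -0.106, 0.359], 'tool_rot': [177.066, -1.86, 62.731], 'force': [-0.643, 0.07, -0.919], 'wrist_torque': [0.111, -0.121, 0.016], 'grip_width': 0.056}
```

Call:
carry_out(
  translation=[
    [0,0,0],
    [0,0,0],
    [0,0,0],
    [0,0,0],
    [0,0,0],
  ],
  turn=[0,0,0,0,0],
  gripper=[0.65,0.65,0.65,0.65,0.65],
)

```text
time_s: 23.65
tool_pos: [0.4534, -0.1036, 0.3588]
tool_rot: [177.0, -1.8, 63.0]
force: [-0.4, 0.3, 0.1]
grip_width: 0.0569
```

Call:
carry_out(
  translation=[
    [0,0,0],
    [0,0,0],
    [0,0,0],
    [0,0,0],
    [0,0,0],
  ],
  turn=[0,0,0,0,0],
  gripper=[0.65,0.65,0.65,0.65,0.65],
)

```text
time_s: 24.28
tool_pos: [0.4533, -0.1037, 0.3588]
tool_rot: [177.0, -1.8, 63.0]
force: [1.1, -0.7, -0.8]
grip_width: 0.0564
```

```bash
python3 - <<'E'
from h import *
st()
ims=[]
for i in range(9):
    im=read_camera("side" )[:,:,::-1][215:330,295:415]
    if i%2==0 : ims.append(cv2.resize(im,None,fx=2.1,fy=2.1))
im=read_camera("top")[:,:,::-1][140:240,330:450]; ims.append(cv2.resize(im,(252,241)))
cv2.imwrite("pics/s25.png",np.vstack([np.hstack(ims[:3]),np.hstack(ims[3:6])]));st()
E
```

```text
{'time_s': 24.275, 'qpos': [83.957, -15.353, -59.412, 96.138, -14.875, 88.723, 88.012], 'tool_pos': [0.453, -0.104, 0.359], 'tool_rot': [177.015, -1.797, 63.016], 'force': [1.088, -0.664, -0.83], 'wrist_torque': [0.034, -0.079, 0.025], 'grip_width': 0.056}Traceback (most recent call last):
  File "<stdin>", line 8, in <module>
    return _nx.concatenate(arrs, 1, dtype=dtype, casting=casting)
           ~~~~~~~~~~~~~~~^^^^^^^^^^^^^^^^^^^^^^^^^^^^^^^^^^^^^^^
ValueError: all the input array dimensions except for the concatenation axis must match exactly, but along dimension 0, the array at index 0 has size 242 and the array at index 2 has size 241
```

```bash
python3 - <<'E'
from h import *
ims=[]
for i in range(9):
    im=read_camera("side" )[:,:,::-1][215:330,295:415]
    if i%2==0 : ims.append(cv2.resize(im,(252,242)))
im=read_camera("top")[:,:,::-1][140:240,330:450]; ims.append(cv2.resize(im,(252,242)))
cv2.imwrite("pics/s25.png",np.vstack([np.hstack(ims[:3]),np.hstack(ims[3:6])]));st()
E
```

```text
{'time_s': 25.275, 'qpos': [83.957, -15.353, -59.413, 96.14, -14.876, 88.724, 88.013], 'tool_pos': [0.453, -0.104, 0.359], 'tool_rot': [177.018, -1.799, 63.016], 'force': [-0.337, 0.233, 0.417], 'wrist_torque': [0.046, -0.085, 0.015], 'grip_width': 0.057}
```

View pics/s25.png

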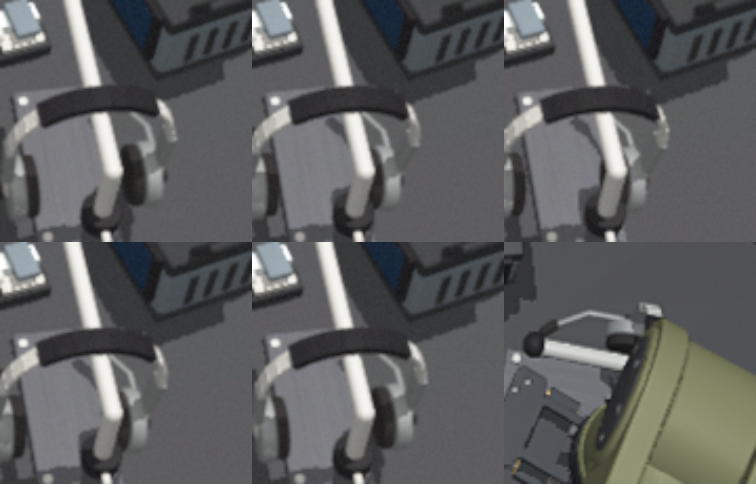

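```bash
python3 - <<'E'
from h import *
fr=[read_camera("side")[200:340,290:420].astype(float) for _ in range(100)]
d=[np.abs(fr[i]-fr[i-1]).mean().round(2) for i in range(1,100)]
print([float(max(d[i:i+11])) for i in range(0,99,11)]);st()
cv2.imwrite("pics/s26.png",cv2.resize(np.hstack([fr[-20][:,:,::-1],fr[-1][:,:,::-1]]),None,fx=3,fy=3))
E
```

```text
[5.37, 5.19, 5.01, 4.72, 4.52, 4.23, 4.08, 3.86, 3.51]
{'time_s': 30.275, 'qpos': [83.958, -15.353, -59.413, 96.139, -14.877, 88.725, 88.014], 'tool_pos': [0.453, -0.104, 0.359], 'tool_rot': [177.018, -1.798, 63.017], 'force': [0.493, -0.394, 0.493], 'wrist_torque': [0.088, -0.098, -0.013], 'grip_width': 0.057}[ WARN:0@335.626] global loadsave.cpp:1063 imwrite_ Unsupported depth image for selected encoder is fallbacked to CV_8U.
```

View pics/s26.png

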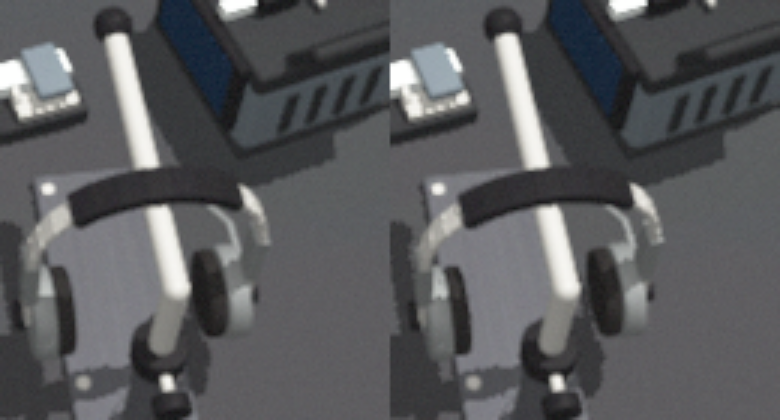

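```bash
python3 - <<'E'
from h import *
fr=[read_camera("side")[200:340,290:420].astype(float) for _ in range(160)]
d=[np.abs(fr[i]-fr[i-1]).mean().round(2) for i in range(1,160)]
print([float(max(d[i:i+11])) for i in range(0,159,11)]);st()
n=np.argsort([np.abs(fr[i]-fr[-1]).mean() for i in range(140,160)])[-1]+140
cv2.imwrite("pics/s27.png",cv2.resize(np.hstack([fr[n][:,:,::-1],fr[-1][:,:,::-1]]).astype(np.uint8),None,fx=3,fy=3,interpolation=cv2.INTER_CUBIC))
E
```

```text
[3.36, 3.15, 2.8, 2.6, 2.35, 2.09, 2.01, 2.01, 2.01, 2.01, 2.02, 2.02, 2.02, 2.01, 2.02]
{'time_s': 38.275, 'qpos': [83.956, -15.354, -59.411, 96.14, -14.876, 88.723, 88.012], 'tool_pos': [0.453, -0.104, 0.359], 'tool_rot': [177.016, -1.798, 63.014], 'force': [-0.53, 0.366, -0.046], 'wrist_torque': [0.036, -0.031, -0.0], 'grip_width': 0.057}
```

View pics/s27.png

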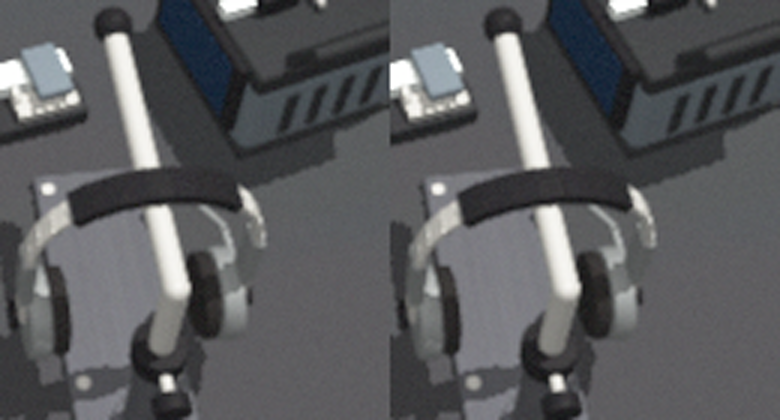

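It has come to rest. I'll move the arm clear for a top view.

Call:
carry_out(
  translation=[
    [-5,1,0],
    [-11,2.5,0],
    [-17,4.5,0],
    [-23,6.5,0],
    [-29,8.5,0],
  ],
  turn=[0,0,0,0,0],
  gripper=[0.65,0.65,0.65,0.65,0.65],
)

```text
time_s: 38.9
tool_pos: [0.3971, -0.4007, 0.3541]
tool_rot: [177.0, -1.8, 63.0]
force: [0.5, 0.8, 1.6]
grip_width: 0.0566
```

```bash
python3 - <<'E'
from h import *
st()
snap("side","pics/s28.png",(290,205,410,330),5);snap("top","pics/t28.png",(330,140,450,240),6);snap("top","pics/t28f.png");snap("wrist","pics/w28.png")
E
```

```text
{'time_s': 38.9, 'qpos': [90.433, 8.646, -51.704, 84.238, 4.405, 87.821, 102.055], 'tool_pos': [0.397, -0.401, 0.354], 'tool_rot': [177.006, -1.785, 62.973], 'force': [0.452, 0.77, 1.621], 'wrist_torque': [0.088, -0.118, 0.034], 'grip_width': 0.057}
```

View pics/s28.png

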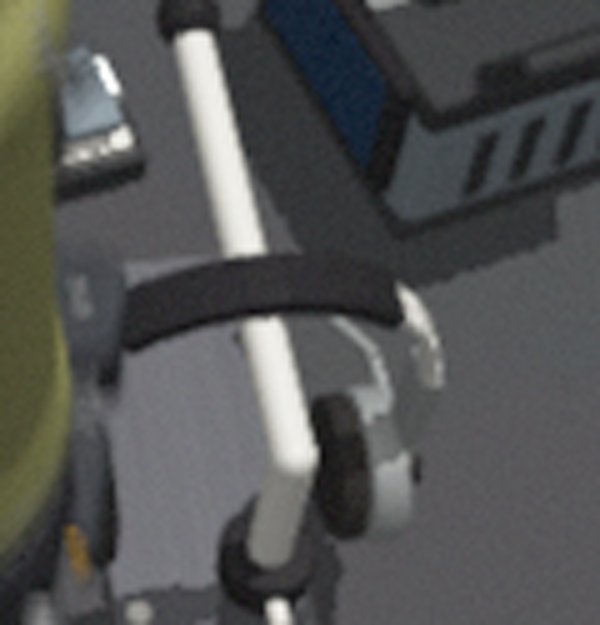

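View pics/t28.png

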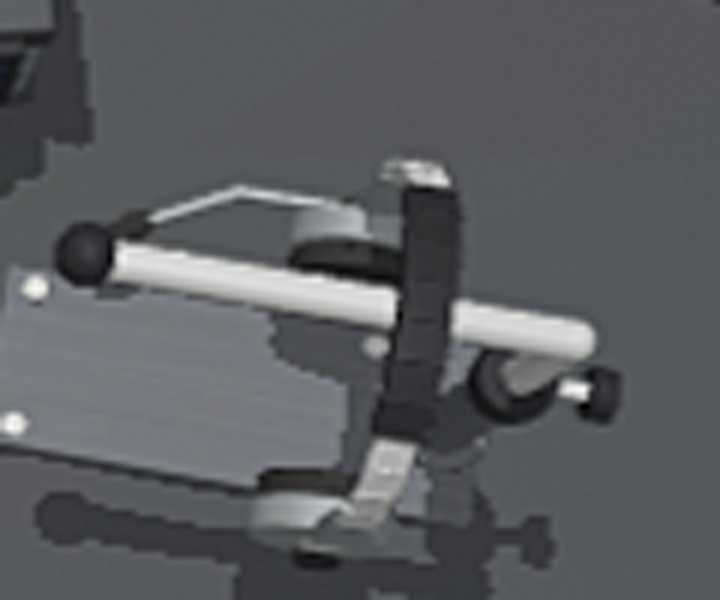

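View pics/t28f.png

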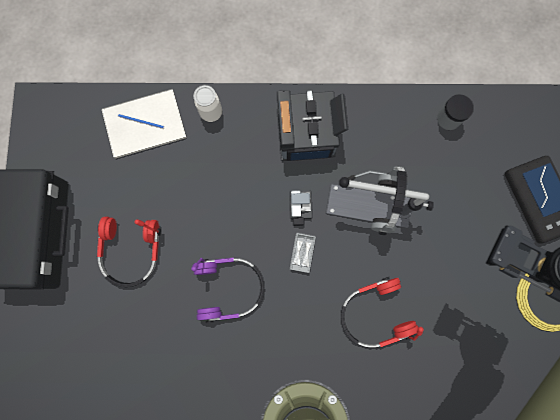

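```bash
cat > fit6.py <<'E'
from h import *
from scipy.optimize import least_squares
def run(top,side):
    T=get_calibration("top");S=get_calibration("side")
    def pts(x):
        O=x[:3];R=Rn.from_euler('zyx',x[3:6]).as_matrix() # yaw about z, then...
        U=R@uv0;N=R@n0;Z=R@UP;t=x[6]
        f=lambda th,n,rad=.0785:O+rad*(np.sin(th)*U+np.cos(th)*Z)+n*N
        return f,t,U,N,Z
    uv0=np.array([.986,-.168,0]);n0=np.array([.168,.986,0])
    def f(x):
        g,t,*_=pts(x);e=[]
        for (sg,n),o in top.items(): e.append(proj(g(sg*t,n),T)-o)
        for (sg,n),o in side.items(): e.append(proj(g(sg*t,n),S)-o)
        return np.concatenate(e+[[30*(x[6]-.716)]])
    s=least_squares(f,[.578,-.215,.15,0,0,0,.716],x_scale=[.01,.01,.01,.1,.1,.1,.1])
    g,t,U,N,Z=pts(s.x);B=np.array([.577,-.2152,.206])
    print(s.x.round(4));print('res',s.fun.round(1))
    print('tilt deg (boom side up +)',np.degrees(np.arcsin(U[2])),'yaw of U vs bar-perp',np.degrees(np.arctan2(U@[.168,.986,0],U@uv0)),'N tilt',np.degrees(np.arcsin(N[2])))
    print('O rel bar u',(s.x[:3]-B)@uv0,'s',-(s.x[:3]-B)@n0+.035)
    return s.x
E
python3 - <<'E'
from fit6 import *
t=lambda x,y:np.array([x/6+330,y/6+140]);s=lambda x,y:np.array([x/5+290,y/5+205])
run({(1,.011):t(408,187),(1,-.011):t(458,190),(-1,.011):t(380,430),(-1,-.011):t(430,437)},
 {(-1,-.011):s(127,350),(-1,.011):s(130,288),(1,-.011):s(397,327),(1,.011):s(403,283)})
E
```

```text
[ 0.5769 -0.1992  0.144  -0.0283  0.0467  0.3032  0.7138]
res [ 0.3 -1.4 -0.1  0.5  0.1 -1.3 -0.  -0.2  0.4 -0.2 -1.6  0.3  1.3  1.6
 -1.9 -1.2 -0.1]
tilt deg (boom side up +) -5.863705512688184 yaw of U vs bar-perp -0.35683259608068657 N tilt 16.50849377971186
O rel bar u -0.0027778027318426978 s 0.01919275308762697
```

```bash
python3 - <<'E'
from h import *
T=get_calibration("top");S=get_calibration("side")
uv0=np.array([.986,-.168,0]);n0=np.array([.168,.986,0]);B=np.array([.577,-.2152,.206])
C=[]
for n,a,b in(("plain",(379.7,222.8),(305,306)),("boom",(386.7,180.8),(363.3,299))):
    X=tri(a,b,T,S);C.append(X);print(n,X.round(3),'u',((X-B)@uv0).round(3),'s',(.035-(X-B)@n0).round(3),(proj(X,T)-a).round(1),(proj(X,S)-b).round(1))
d=C[1]-C[0];print(np.linalg.norm(d),'tilt',np.degrees(np.arcsin(d[2]/np.linalg.norm(d))),'yaw',np.degrees(np.arctan2(d@n0,d@uv0)))
# crown from views: band at bar crossing
for a,b in(((425/6+330,310/6+140),(265/5+290,287/5+205)),):
    X=tri(a,b,T,S);print('band at bar',X.round(3),'u',((X-B)@uv0).round(3),'s',(.035-(X-B)@n0).round(3),(proj(X,T)-a).round(1),(proj(X,S)-b).round(1))
E
python3 - <<'E'
import cv2,numpy as np
a=cv2.imread("pics/s27.png")[120:420,390:780];cv2.imwrite("pics/s27c.png",cv2.resize(a,None,fx=2,fy=2,interpolation=cv2.INTER_CUBIC))
E
```

```text
plain [ 0.524 -0.199  0.046] u -0.055 s 0.028 [-0.1  0.8] [ 1.2 -0.3]
boom [ 0.642 -0.222  0.05 ] u 0.065 s 0.03 [ 0.1 -0.4] [-0.5  0.1]
0.12026214925567023 tilt 2.1549415976354847 yaw -0.9803105877773962
band at bar [ 0.577 -0.215  0.216] u -0.0 s 0.035 [ 0.1 -0.8] [-1.2  0.3]
```

View pics/s27c.png

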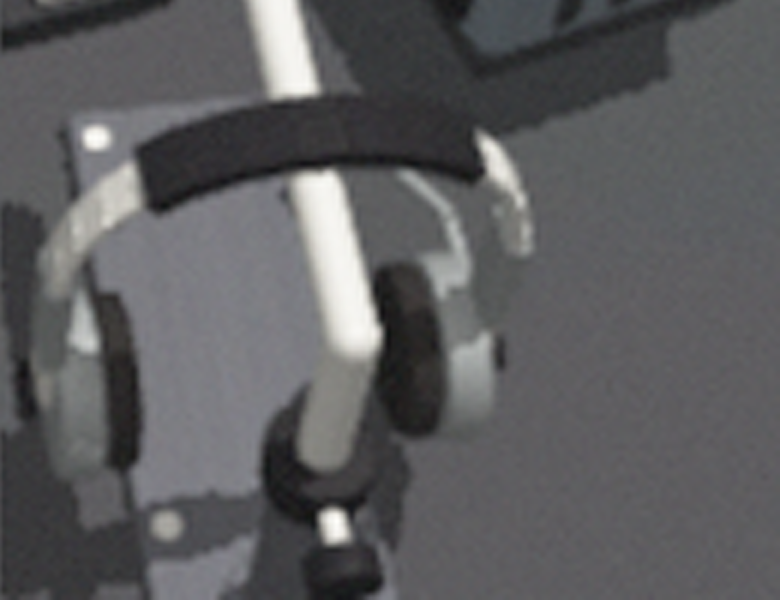

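View pics/w28.png

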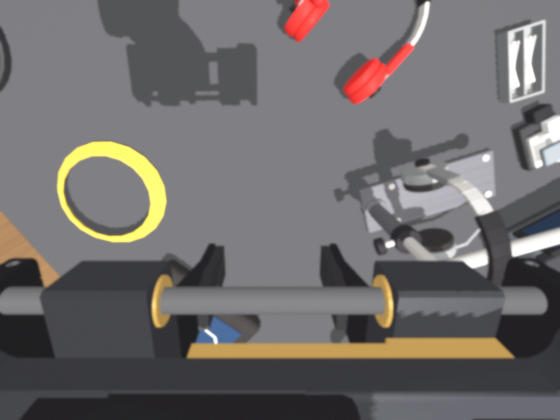

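Both cups triangulate level: z is 46 and 50 mm, u is −55 and +65 mm from the bar, and yaw is off by about 1°. The band's crossing point is mid-band. I'll do a last stillness and bystander check, then hand in.

```bash
python3 - <<'E'
from h import *
from cell import sign_off
t0=cv2.imread("pics/top0.png").astype(float)
a=read_camera("top").astype(float)
for _ in range(8): b=read_camera("top").astype(float)
print('motion',np.abs(a-b)[140:240,330:450].mean(),'bg',np.abs(a-b)[100:150,110:180].mean())
d=np.abs(b[:,:,::-1]-t0).mean(2)
for n,(x0,y0,x1,y1) in dict(splicer=(275,88,348,165),cleaver=(288,188,315,226),tray=(288,232,318,274),purple=(190,255,268,325),red1=(95,213,163,290),red2=(340,275,425,350)).items(): print(n,d[y0:y1,x0:x1].mean().round(2))
st();print(sign_off())
E
```

```text
motion 0.5514166666666667 bg 0.18342857142857144
splicer 0.79
cleaver 0.76
tray 0.8
purple 0.77
red1 0.76
red2 0.74
{'time_s': 39.55, 'qpos': [90.371, 8.374, -51.766, 84.4, 4.252, 87.814, 102.0], 'tool_pos': [0.398, -0.398, 0.355], 'tool_rot': [176.998, -1.73, 63.06], 'force': [-0.473, 0.578, -0.17], 'wrist_torque': [0.036, -0.089, 0.017], 'grip_width': 0.057}
the job is handed in; nothing more can be done
None
```

The grey headset is hanging from the middle of its band, straight across the bar, with one ear cup on each side. I handed in at 39.6 s of the 64 s allowed.

**How it went:** I picked it up by the plain slider arm. When I loosened the grip in the air, it rolled in the jaws until the U stood vertical. I passed the bar in between the cups, lowered the band until I felt contact (about 4–5 N), and kept lowering so it pivoted on the bar. I let go with the band still tilted about 18°.

**Last checks:**
- **Band position:** the crown sits within about 1 mm of the bar, and the band is square to the bar to about 1°.
- **Level:** the cups came out at 46 mm and 50 mm above the bench, a tilt of about 2° with the boom side higher.
- **Disagreement:** a rougher fit to the band's corners gave about −6° tilt and a 16° lean along the bar. I trusted the cups instead because the corners are only a few pixels apart.
- **Stillness:** after I let go, the headset swung from side to side for about 16 s. The side-camera frames then stayed at one steady noise level from about 34 s on. A final top-camera comparison showed slightly more change at the headset (0.55) than in a plain patch (0.18), which I took as image noise.
- **Other objects:** the splicer, cleaver, tray and look-alike headsets show no change from the first picture.
- **Arm:** it was clear of everything at hand-in. On the way out it ran up to two joint limits but stayed just inside them, which left the tool tilted about 3°.

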